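Hang up the block lifter and hold the incubator hood open

TASK

Someone left the block lifter lying on the hood of the vial incubator: hang it by its ring on the hook of the clamp stand and let go of it. Then raise the hood and hold it open at 60 degrees so that I can take my vials out: it has no stay, so do not let it drop or swing it back much past that, and finish while still holding it there. Leave the pots, glassware, rack and spatula where they are.

Things in the scene. Friction and masses are not known exactly. Their poses are not given: they have to be found in the camera images.
- incubator: White dry-block vial incubator, fixed, 300 deep (x) by 220 wide (y); origin: centre of its footprint on the bench. Front (-x): grey control panel sloping up from about 54 to 90 mm height between x = -150 and -70; housing behind it 98 high. On it the hinged hood: grey frame, clear pane, 180 deep, 200 wide, 43 high, front face at x = -60, flat top 145 above the bench. Left or right of the middle.
- hood (a joint): Opening angle of the hood in rad: 0 shut, 1.047 = 60 degrees, 1.75 = end stop. Hinged along its rear edge (axis parallel to the incubator's y); the front goes up and back. About 0.6 kg (varies 0.8 to 1.25 times), freely swinging, no stay: falls shut when let go.
- hood_hinge (a point): Point on the hinge line in the middle of the width, fixed to the incubator: 120 mm behind its origin (+x), 102 mm above the bench. Axes as the incubator's.
- hood_bar (a point): Middle of the hood's round steel bar handle: 10 mm thick, 106 clear length along y, 45 out from the hood's front face (40 clear gap). Moves and turns with the hood; shut, it lies 225 in front of (-x) and 26 above the hinge line, 128 above the bench, about 50 above the control panel. The bar, pinched across, can turn between the fingers.
- lifter: Loose block lifter, 143 long, 8 thick, about 110 g, lying flat on the hood. Black flat handle 60 long (x), 14 wide (y), 8 thick; origin: middle of the handle's underside, balance point about 15 mm from it towards the ring; +x points to the ring, +z up as it lies. At +x a steel ring, 46 outside, 30 inside diameter, of 8 mm round bar; at -x an 8 mm round rod 45 long.
- lifter_eye (a point): Centre of the lifter's ring, 49 mm from its origin along +x and 4 mm above the underside; axes as the lifter's (ring axis = z).
- stand: Laboratory clamp stand, fixed: dark base plate 200 (x) by 130 (y), 12 mm high, origin at the centre of its footprint; upright steel rod 12 mm thick, 442 mm high, 70 mm behind the origin (+x). A clamped boss on the rod carries the hook, which points to -x. Stands on the other side of the bench from the incubator.
- boss: The aluminium boss (26 by 22 by 30 mm, wing screw on its +y side) clamped on the upright, with the hook of 8 mm round steel bar: level from the boss for 45 mm (measured from the rod's axis) to -x, then turned up at 45 degrees for 40 mm. Origin in the rod's axis at the height of the hook's level part, 170 to 220 mm above the bench. Clamped firmly.
- hook_bend (a point): Centre of the bar at the bend of the hook, lowest point where a ring comes to rest, 45 mm from the rod's axis; axes as the stand's. A lifter hanging here has its eye about 11 mm below this point and its +x axis pointing up.
- hook_tip (a point): Free end of the hook (centre of its round end), 28 mm in front of (-x) and 28 mm above the bend.
- pot_a: Bystander: lidded sample pot, 52 diameter, 60 high, beside the incubator; origin under its centre.
- pot_b: Bystander: a like pot on the other side of the incubator.
- beaker: Bystander: glass beaker, 70 diameter, 90 high, at the left.
- wash_bottle: Bystander: white wash bottle with a bent spout, 68 diameter, 190 high, at the right.
- jar: Bystander: brown jar, 64 diameter, 85 high, near left.
- vial_rack: Bystander: grey rack with vials, 50 by 160, 58 high, near right.
- spatula: Bystander: steel lab spatula, 180 long, 8 high, lying at the left.

How it is judged:
By the outcome, as a careful person would: the job done as asked, in the order asked, and still so for the second after the job is handed in, while the arm keeps its last pose, push and grip.
It also fails if it takes over 64 s, if anything falls off the work surface, if the arm or the gripper's body presses on something with over 40 N, if the wrist force passes 120 N, or if a joint passes its speed limit or range.

ROBOT

A 6-joint arm with a two-finger parallel gripper is mounted at the origin on the work surface. World frame = base frame: x ahead of the robot, y to its left, z up, the work surface at z = 0. Lengths are in m, angles in rad, forces in N, time in s.
With the tool pointing down it reaches from about 0.3 to 0.775 m from the base axis. Payload 14.6 kg.
Tool frame: the origin (TCP) lies at the very end of the fingers, on their centre line; the grasp point (between the pads) lies 19 mm behind it; z points along the fingers, y is the direction in which the jaws open and shut (so a half turn about z gives the same grasp; the last joint's range is limited). The gripper opens to 94 mm and grips with 3 to 60 N. Pads are 16 mm wide; open, the fingers measure 119 mm over their backs; the gripper's body (75 mm by 177 mm) begins 78 mm behind the grasp point.
Start: joints at [-1.251, 0.3, 1.521, -0, 1.321, -0.067], TCP at [0.207, -0.509, 0.205] pointing down, gripper open.
Joint ranges: [-3.03, 3.03], [-0.79, 2.21], [0.23, 2.52], [-1.04, 4.18], [0, 3.07], [-2.55, 2.55]. Speed limits (rad/s): [2.22, 2.22, 2.57, 3.14, 3.14, 3.14].

INTERFACE

Orientations are given as [roll, pitch, yaw] about the fixed x, y, z axes, in that order (R = Rz(yaw) Ry(pitch) Rx(roll)).
In Python, from station import status, camera, ctrl gives the robot as it stands. The module is installed in compiled form; this text tells all that it offers.
- The arm moves only by the shell command python3 -m jog 'ROWS' [FORCE]. ROWS is JSON, a list of rows, each a list of 7 numbers: the shift along the tool's x, y, z each as a share of 1000 mm, from -1 to 1, then the turn, a rotation vector about the tool's x, y, z each as a share of pi/2 rad, from -1 to 1, then the opening, from -1 (shut) to 1 (fully open), so that 0 is half open. A call has 1 to 20 rows; each row is the pose to reach, as a shift and turn from the pose measured when the call began, along the tool's axes at that moment; what a row does not reach only later rows make up. A row lasts 1/10 s, in which the tool goes at most 50 mm and 8.59 degrees, less where a joint would pass 70% of its speed; a pose out of reach is approached as far as the arm can. A call with a number of a shift or a turn outside -1 to 1 is refused whole. A call with a gripper value outside its range is refused whole. The fingers move at their own pace and stop on an object; FORCE is the grip in N (left out, the last holds). Time passes only in rows, so rows that repeat a pose let the fingers close. It gives the time, the measured TCP pose, the force and the opening at its end, in the units of the state.
- status.get_obs(): the state, without advancing time (a new reading comes with each control period).
- camera(name): name is "side" or "top" or "wrist"; returns a dict with "image" (480x640x3 uint8, red, green, blue), "fx", "fy", "cx", "cy" (pixels), "k1" (the pictures are not rectified: a ray, as slopes to the right and down, at radius r is drawn at 1 + k1 r^2 times it, then the intrinsics apply), "world_from_camera" (4x4, takes a point from camera to world coordinates). Camera axes: x right, y down, z forward; pixel columns grow to the right and rows downward; lengths in m; the calibration is good to about 2 mm. A picture is of the moment at which its call begins. There is no depth.
- ctrl.hand_in(): hands the job in, once; it reports no verdict.
The state is a dict: "time_s": time; "qpos": joint angles; "joint_vel": joint speeds; "tau": joint torques, N m; "ee_pos": TCP position; "eef_rot": TCP orientation; "force": force on the tool from outside, world axes, zero at the start; "moment": the same for the moment, N m; "grip_width": finger opening in m.
Only numpy, scipy, OpenCV 4.12 (cv2) and the standard library are available. Lean on these libraries where they do the work, as an engineer would, in place of code of your own. Each camera call takes 0.05 s, during which the arm holds its last target.

## Working session

There is one attempt and no reset: what is moved stays moved. The work goes in short steps, Python scripts to look and compute and a shell command to move; the robot and the scene stay as the last step left them, time stands still between calls to the robot, and variables do not carry over. Pictures are saved under pics/ and viewed, and the job is handed in when it is done.

```bash
mkdir -p pics; cat > h.py <<'E'
import numpy as np, cv2
from station import status, camera, ctrl
from scipy.spatial.transform import Rotation as R
def snap(name,fn):
    c=camera(name); cv2.imwrite(fn,c['image'][:,:,::-1])
    c2={k:v for k,v in c.items()}; np.save(fn.replace('.png','.npy'),c2,allow_pickle=True); return c
def load(fn): return np.load(fn.replace('.png','.npy'),allow_pickle=True).item()
def ray(c,u,v):
    d=np.array([(u-c['cx'])/c['fx'],(v-c['cy'])/c['fy']]); rd=np.hypot(*d); r=rd
    for _ in range(30): r=rd/(1+c['k1']*r*r)
    if rd>0: d=d*r/rd
    T=np.array(c['world_from_camera']); D=T[:3,:3]@np.array([d[0],d[1],1]); return T[:3,3],D
def atz(c,u,v,z):
    o,D=ray(c,u,v); return o+D*(z-o[2])/D[2]
def proj(c,p):
    T=np.array(c['world_from_camera']); q=T[:3,:3].T@(np.array(p)-T[:3,3]); s=q[:2]/q[2]; s=s*(1+c['k1']*(s@s))
    return np.array([s[0]*c['fx']+c['cx'],s[1]*c['fy']+c['cy']])
def tri(obs):
    A=np.zeros((3,3));b=np.zeros(3)
    for c,u,v in obs:
        o,D=ray(c,u,v);D=D/np.linalg.norm(D);P=np.eye(3)-np.outer(D,D);A+=P;b+=P@o
    return np.linalg.solve(A,b)
def pose():
    s=status.get_obs(); return np.array(s['ee_pos']),R.from_euler('xyz',s['eef_rot']).as_matrix(),s
def togo(p,Rt):
    p0,R0,s=pose()
    return (R0.T@(np.array(p)-p0)), R.from_matrix(R0.T@Rt).as_rotvec()/(np.pi/2)
E
python3 - <<'E'
from h import *
for n in ['top','side','wrist']:
    c=snap(n,f'pics/{n}0.png'); print(n,c['fx'],c['cx'],c['cy'],c['k1'],np.round(c['world_from_camera'],3).tolist())
print(status.get_obs())
E
```

```text
top 521.6715198479081 307.08691808488885 234.99190349140747 -0.024779420740520232 [[0.013, -0.997, 0.082, 0.383], [-1.0, -0.012, 0.015, -0.022], [-0.014, -0.082, -0.997, 1.448], [0.0, 0.0, 0.0, 1.0]]
side 605.113313357357 327.0258086648555 248.93990973572187 -0.19183896614182255 [[-0.936, -0.269, 0.226, 0.134], [-0.351, 0.718, -0.6, 0.917], [-0.001, -0.641, -0.767, 1.33], [0.0, 0.0, 0.0, 1.0]]
wrist 348.92439494360633 321.6987778510762 237.51702549580094 -0.0369805721773374 [[0.377, -0.886, -0.269, 0.286], [-0.926, -0.361, -0.108, -0.477], [-0.001, 0.29, -0.957, 0.384], [0.0, 0.0, 0.0, 1.0]]
{'time_s': 0.15, 'qpos': array([-1.25061151e+00,  3.00343631e-01,  1.52143461e+00, -3.10531268e-06,
        1.32073210e+00, -6.66071159e-02]), 'joint_vel': array([-3.74590150e-04, -7.88709936e-05, -1.42362756e-03, -1.38922072e-03,
       -8.84162196e-04, -9.61414611e-04]), 'tau': array([ 3.67971170e-04, -5.31957901e+01, -3.52818239e+01,  7.08138244e-02,
        2.36597622e-02, -7.60589501e-05]), 'ee_pos': array([ 0.20739783, -0.50917298,  0.20501822]), 'eef_rot': array([-3.14067680e+00, -5.80778536e-05,  3.86792672e-01]), 'force': array([-0.41680948,  0.02136925, -0.13868303]), 'moment': array([ 0.00880986, -0.01253699, -0.04911141]), 'grip_width': 0.09393067742410245}
```

View pics/top0.png

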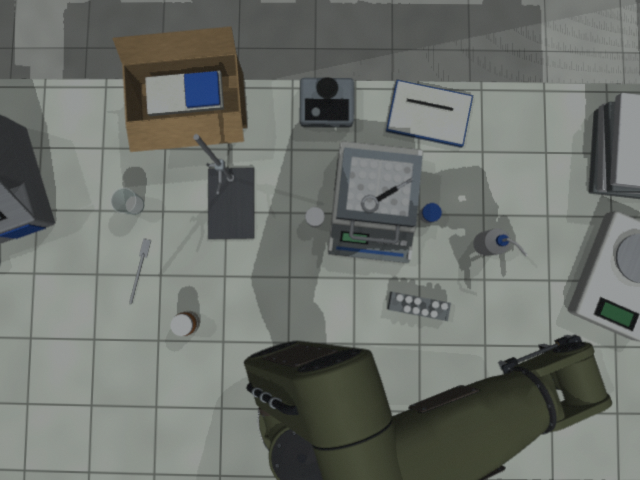

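View pics/side0.png

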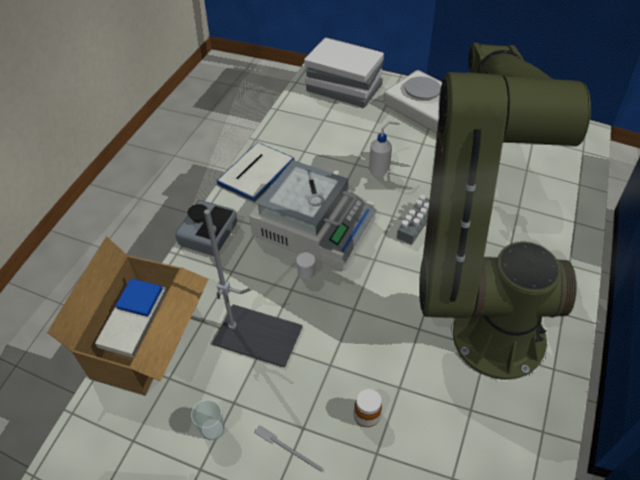

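View pics/wrist0.png

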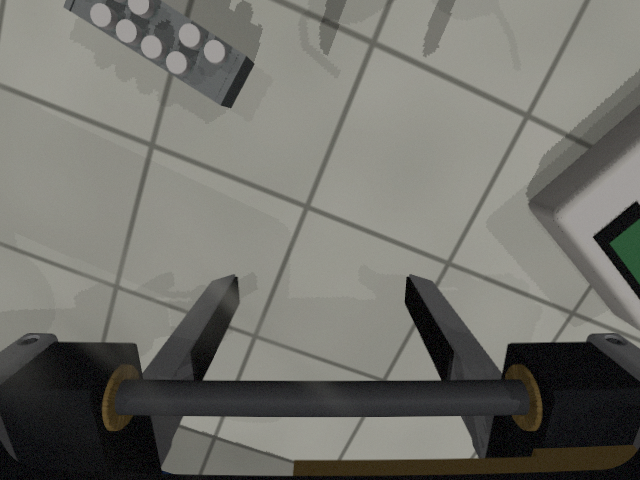

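```bash
python3 - <<'E'
import cv2
a=cv2.imread('pics/top0.png');cv2.imwrite('pics/t1.png',cv2.resize(a[130:265,310:450],None,fx=5,fy=4.4,interpolation=2)) 
cv2.imwrite('pics/t1.png',cv2.resize(a[135:265,315:450],(675*800//800,650*600//650),interpolation=2)) if 0 else cv2.imwrite('pics/t1.png',cv2.resize(a[140:260,320:440],None,fx=5,fy=5,interpolation=2))
cv2.imwrite('pics/t2.png',cv2.resize(a[130:250,180:300],None,fx=5,fy=5,interpolation=2))
b=cv2.imread('pics/side0.png')
cv2.imwrite('pics/s1.png',cv2.resize(b[150:270,240:400],None,fx=5,fy=5,interpolation=2))
cv2.imwrite('pics/s2.png',cv2.resize(b[200:360,190:310],None,fx=3.75,fy=3.75,interpolation=2))
E
```

```text
(no output)
```

View pics/t1.png

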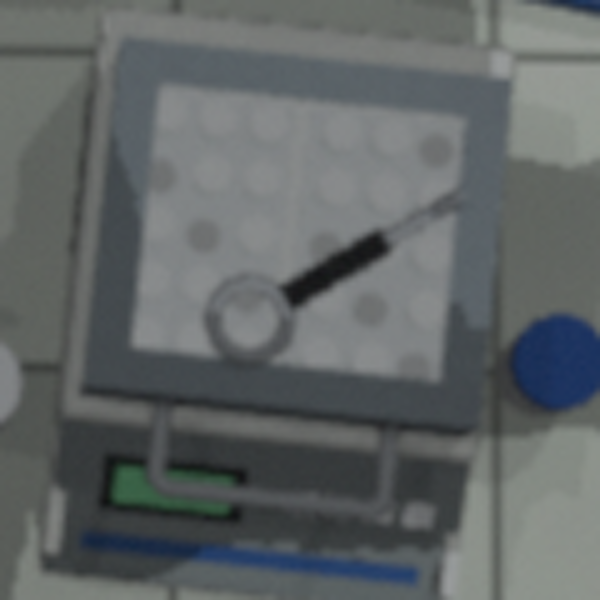

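View pics/t2.png

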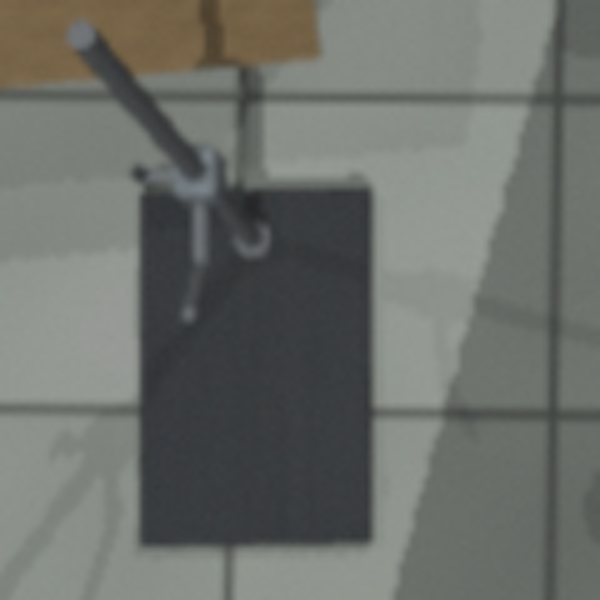

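View pics/s1.png

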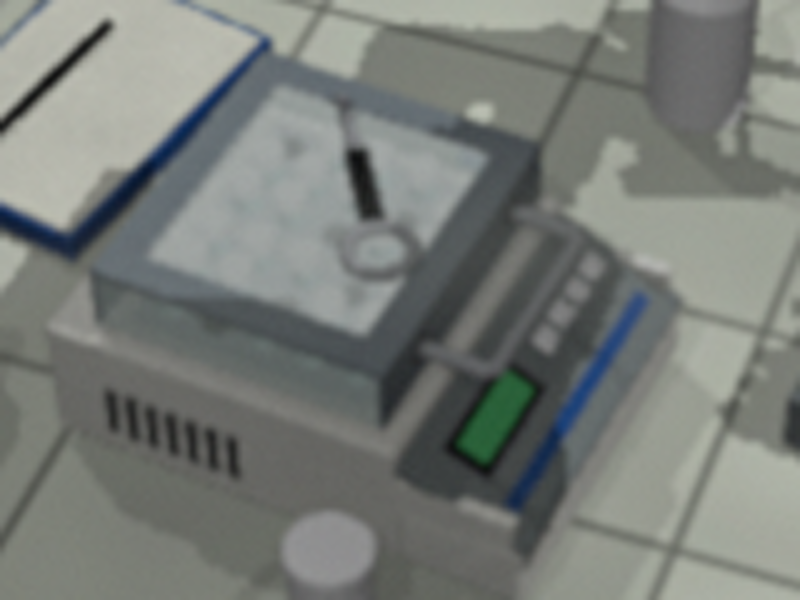

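View pics/s2.png

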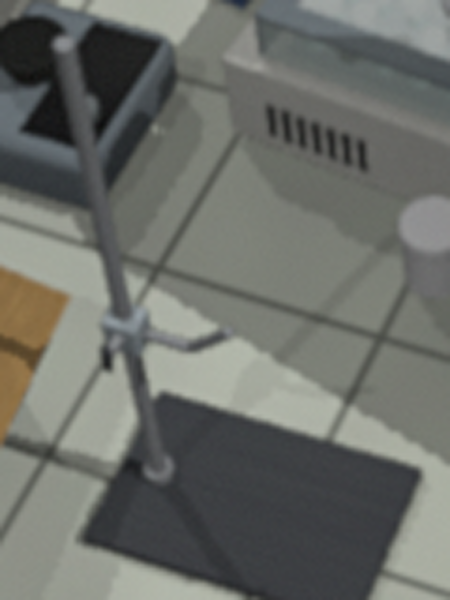

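```bash
cat > m.py <<'E'
from h import *
t=load('pics/top0.png');s=load('pics/side0.png')
T1=lambda u,v:(320+(u+.5)/5-.5,140+(v+.5)/5-.5)
T2=lambda u,v:(180+(u+.5)/5-.5,130+(v+.5)/5-.5)
S1=lambda u,v:(240+(u+.5)/5-.5,150+(v+.5)/5-.5)
S2=lambda u,v:(190+(u+.5)/3.75-.5,200+(v+.5)/3.75-.5)
E
python3 - <<'E'
from m import *
np.set_printoptions(precision=4,suppress=True)
for n,p in dict(RL=(122,38),RR=(512,78),FL=(84,390),FR=(470,430)).items(): print(n,atz(t,*T1(*p),.145))
for n,p in dict(ring=(249,319),h0=(288,298),h1=(386,240),rod=(462,198)).items(): print(n,atz(t,*T1(*p),.149))
print('bar',atz(t,*T1(157,488),.128),atz(t,*T1(385,509),.128))
for n,p in dict(ring=(380,250),h1=(353,150),h0=(373,218)).items(): print('side',n,atz(s,*S1(*p),.149))
print('side bar',atz(s,*S1(490,365),.128),atz(s,*S1(578,240),.128))
print('ring tri',tri([(t,*T1(249,319)),(s,*S1(380,250))]))
for n,a,b in [('bend',(202,262),(190,346)),('tip',(188,314),(228,330)),('boss',(203,175),(125,328)),('rodtop',(83,35),(65,44)),('rodfoot',(252,240),(158,468))]:
    X=tri([(t,*T2(*a)),(s,*S2(*b))]); print(n,X,proj(t,X)-T2(*a),proj(s,X)-S2(*b))
for p in [(140,188),(371,188),(140,545),(371,545)]: print('base',atz(t,*T2(*p),.012))
E
```

```text
RL [ 0.7151 -0.0932  0.145 ]
RR [ 0.6966 -0.291   0.145 ]
FL [ 0.5349 -0.0754  0.145 ]
FR [ 0.517  -0.2689  0.145 ]
ring [ 0.5712 -0.1577  0.149 ]
h0 [ 0.5821 -0.1772  0.149 ]
h1 [ 0.6121 -0.2264  0.149 ]
rod [ 0.6339 -0.2647  0.149 ]
bar [ 0.4873 -0.1135  0.128 ] [ 0.478 -0.229  0.128]
side ring [ 0.5728 -0.1612  0.149 ]
side h1 [ 0.6159 -0.2297  0.149 ]
side h0 [ 0.5854 -0.183   0.149 ]
side bar [ 0.4937 -0.1204  0.128 ] [ 0.4799 -0.2265  0.128 ]
ring tri [ 0.5708 -0.1571  0.1536]
bend [0.6157 0.2133 0.1831] [-0.0351 -0.1168] [0.1248 0.0241]
tip [0.5851 0.2136 0.215 ] [-0.1026 -0.3435] [0.367  0.0673]
boss [0.6602 0.2145 0.1818] [-0.1253 -0.4059] [0.4298 0.0895]
rodtop [0.6584 0.2148 0.443 ] [-0.0747 -0.2264] [0.2192 0.0565]
rodfoot [0.6585 0.2158 0.0223] [-0.1052 -0.3506] [0.3855 0.0727]
base [0.6884 0.281  0.012 ]
base [0.6896 0.1512 0.012 ]
base [0.4878 0.2751 0.012 ]
base [0.4893 0.1468 0.012 ]
```

```bash
cat >> h.py <<'E'
np.set_printoptions(precision=4,suppress=True)
def Rlift(th,a):  # grasp orient, lifter flat heading th, tilt a (tool leans to ring side)
    lx=np.array([np.cos(th),np.sin(th),0]);lz=np.array([0,0,1.]);ly=np.cross(lz,lx)
    return np.column_stack([np.cos(a)*lx-np.sin(a)*lz,-ly,-np.cos(a)*lz-np.sin(a)*lx])
E
python3 - <<'E'
from m import *
print('bottle top',atz(t,501,240,.19),'pot_b',atz(t,432,212,.06),'pot_a',atz(t,315,216,.06))
G=Rlift(2.10,np.radians(25))
p=np.array([.5965,-.201,.149])
print(togo([.40,-.35,.42],Rlift(1.3,0)))
print(togo(p-.12*G[:,2]+[0,0,.02],G))
E
```

```text
bottle top [ 0.4799 -0.4713  0.19  ] pot_b [ 0.5628 -0.3344  0.06  ] pot_a [ 0.5484 -0.0216  0.06  ]
(array([ 0.2384, -0.075 , -0.2149]), array([-0.0005, -0.0003, -0.5814]))
(array([ 0.4694, -0.1889, -0.0725]), array([-0.2379, -0.2064, -1.0714]))
```

```bash
python3 -m jog '[[0,0,-0.1,0,0,-0.1,0],[0.05,-0.02,-0.17,0,0,-0.2,0],[0.12,-0.04,-0.21,0,0,-0.3,0],[0.2,-0.07,-0.215,0,0,-0.4,0],[0.24,-0.075,-0.215,0,0,-0.5,0],[0.24,-0.075,-0.215,0,0,-0.58,0],[0.24,-0.075,-0.215,0,0,-0.58,0],[0.24,-0.075,-0.215,0,0,-0.58,0],[0.24,-0.075,-0.215,0,0,-0.58,0],[0.24,-0.075,-0.215,0,0,-0.58,0]]' 20
python3 - <<'E'
from h import *
G=Rlift(2.10,np.radians(25))
p=np.array([.5965,-.201,.149])
print(status.get_obs()['qpos'],togo(p-.12*G[:,2]+[0,0,.02],G))
E
```

```text
time_s: 1.15
ee_pos: [0.4008, -0.35, 0.4192]
eef_rot: [-3.14, -0.001, 1.297]
force: [-0.3, 0.3, 0.1]
grip_width: 0.0472
[-0.7867  0.2021  1.1591  0.0001  1.7824 -0.5132] (array([0.2314, 0.112 , 0.1415]), array([-0.1122, -0.2637, -0.5026]))
```

```bash
python3 -m jog '[[0.04,0.02,0,0,0,-0.1,0],[0.08,0.04,0,0,0,-0.2,0],[0.12,0.06,0.03,-0.05,-0.06,-0.3,0],[0.16,0.08,0.07,-0.08,-0.15,-0.4,0],[0.2,0.1,0.11,-0.112,-0.264,-0.5,0],[0.231,0.112,0.141,-0.112,-0.264,-0.503,0],[0.231,0.112,0.141,-0.112,-0.264,-0.503,0],[0.231,0.112,0.141,-0.112,-0.264,-0.503,0],[0.231,0.112,0.141,-0.112,-0.264,-0.503,0]]'
python3 - <<'E'
from h import *
s=status.get_obs();print(s['qpos'],s['ee_pos'])
c=snap('wrist','pics/w1.png')
E
```

```text
time_s: 2.05
ee_pos: [0.5702, -0.1589, 0.2784]
eef_rot: [-3.141, 0.435, 2.099]
force: [0.2, -0.6, 0.7]
grip_width: 0.047
[-0.1877  0.1909  1.5451 -0.3594  1.136  -0.607 ] [ 0.5702 -0.1589  0.2784]
```

View pics/w1.png

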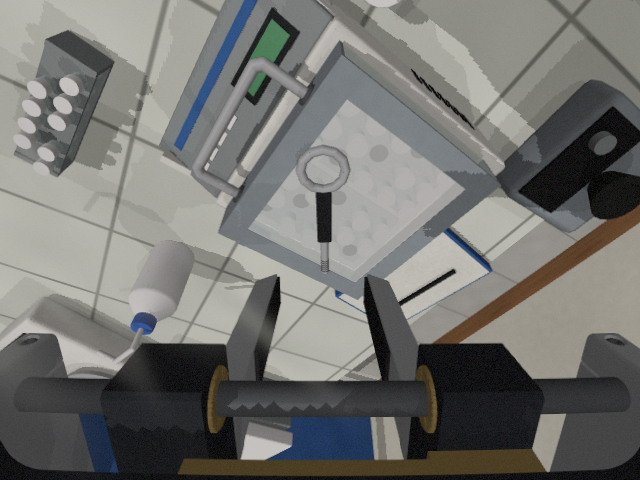

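```bash
python3 - <<'E'
from h import *
c=load('pics/w1.png')
e=atz(c,323,169,.149);h0=atz(c,323,192,.151);h1=atz(c,324,241,.151);r=atz(c,325,271,.149)
print(e,h0,h1,(h0+h1)/2,r,np.linalg.norm(e-r),np.linalg.norm(h0-h1)); d=e-r; print(np.arctan2(d[1],d[0]))
for n,p in dict(FL=(341,42),FR=(220,232),RL=(498,183)).items(): print(n,atz(c,*p,.145))
print('bar',atz(c,260,63,.128),atz(c,199,171,.128))
d/=np.linalg.norm(d); o=e-.049*d; print('origin',o)
for a in (25,35):
  G=Rlift(2.10,np.radians(a)); print(togo([o[0],o[1],.151],G),togo(np.array([o[0],o[1],.151])-G[:,2]*.03,G))
E
```

```text
[ 0.5704 -0.1571  0.149 ] [ 0.5815 -0.176   0.151 ] [ 0.6116 -0.2256  0.151 ] [ 0.5966 -0.2008  0.151 ] [ 0.6357 -0.2643  0.149 ] 0.12547337081182322 0.05805823116019567
2.1174409142496255
FL [ 0.5327 -0.0686  0.145 ]
FR [ 0.5194 -0.2718  0.145 ]
RL [ 0.7123 -0.0928  0.145 ]
bar [ 0.4908 -0.1135  0.128 ] [ 0.4796 -0.2266  0.128 ]
origin [ 0.5959 -0.199   0.149 ]
(array([0.0115, 0.0021, 0.136 ]), array([-0.0006, -0.    , -0.0016])) (array([0.0115, 0.0021, 0.106 ]), array([-0.0006, -0.    , -0.0016]))
(array([0.0115, 0.0021, 0.136 ]), array([-0.0007, -0.1111, -0.0015])) (array([0.0167, 0.0021, 0.1065]), array([-0.0007, -0.1111, -0.0015]))
```

```bash
python3 - <<'E'
from h import *
G=Rlift(2.11,np.radians(30)); p=np.array([.5962,-.1998,.1505]);print(togo(p,G),togo(p-G[:,2]*.03,G),togo(p+[0,0,.1],G))
E
```

```text
(array([0.0109, 0.002 , 0.1368]), array([-0.0036, -0.0556, -0.0072])) (array([0.0135, 0.0018, 0.107 ]), array([-0.0036, -0.0556, -0.0072])) (array([-0.0313,  0.002 ,  0.0462]), array([-0.0036, -0.0556, -0.0072]))
```

```bash
python3 -m jog '[[0.005,0.001,0.03,-0.003,-0.05,-0.007,-0.2],[0.0135,0.002,0.07,-0.003,-0.055,-0.007,-0.2],[0.0135,0.002,0.1,-0.003,-0.055,-0.007,-0.2],[0.012,0.002,0.12,-0.003,-0.055,-0.007,-0.2],[0.011,0.002,0.13,-0.003,-0.055,-0.007,-0.2],[0.011,0.002,0.1365,-0.003,-0.055,-0.007,-0.2],[0.011,0.002,0.1365,-0.003,-0.055,-0.007,-0.2]]'
python3 - <<'E'
from h import *
c=snap('wrist','pics/w2.png'); G=Rlift(2.11,np.radians(30)); p=np.array([.5962,-.1998,.1505]);print(togo(p,G))
E
```

```text
time_s: 2.8
ee_pos: [0.596, -0.2005, 0.1511]
eef_rot: [-3.141, 0.523, 2.108]
force: [-0.5, 0.5, -0.1]
grip_width: 0.0373
(array([0.0008, 0.0001, 0.0009]), array([-0.0005, -0.0002, -0.001 ]))
```

View pics/w2.png

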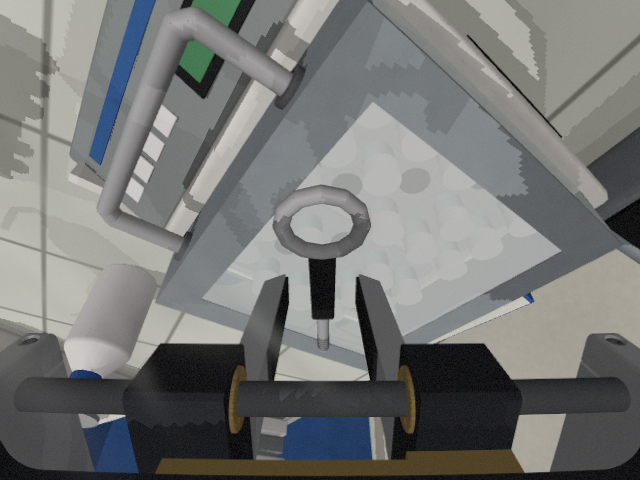

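```bash
python3 -m jog '[[0.001,0,0.001,0,0,0,-0.5],[0.001,0,0.001,0,0,0,-0.9],[0.001,0,0.001,0,0,0,-0.9],[0.001,0,0.001,0,0,0,-0.9],[0.001,0,0.001,0,0,0,-0.9]]' 35
python3 - <<'E'
from h import *
c=load('pics/w2.png');p,M,s=pose();print(proj(c,p),s['qpos'],s['grip_width'],s['moment'])
E
```

```text
time_s: 3.35
ee_pos: [0.5961, -0.1997, 0.1507]
eef_rot: [3.141, 0.524, 2.108]
force: [-1.9, 1.4, 2.7]
grip_width: 0.0132
[322.103  288.8864] [-0.2259  0.3569  1.6695 -0.5236  0.807  -0.4552] 0.013210308538960358 [ 0.1415  0.1484 -0.0934]
```

```bash
python3 -m jog '[[-0.005,0,-0.0087,0,0,0,-0.9],[-0.015,0,-0.026,0,0,0,-0.9],[-0.03,0,-0.052,0,0,0,-0.9],[-0.05,0,-0.0866,0,0,0,-0.9],[-0.07,0,-0.121,0,0,0,-0.9],[-0.09,0,-0.156,0,0,0,-0.9],[-0.09,0,-0.156,0,0,0,-0.9],[-0.09,0,-0.156,0,0,0,-0.9]]'
python3 - <<'E'
from h import *
c=snap('wrist','pics/w3.png');print(status.get_obs())
E
```

```text
time_s: 4.15
ee_pos: [0.5959, -0.1996, 0.3314]
eef_rot: [3.14, 0.524, 2.108]
force: [-0.3, 0.5, -2.0]
grip_width: 0.0129
{'time_s': 4.2, 'qpos': array([-0.2259,  0.2097,  1.4302, -0.4055,  1.1551, -0.6635]), 'joint_vel': array([ 0.0009,  0.0172,  0.0176, -0.0025, -0.0024,  0.0013]), 'tau': array([  0.0464, -53.6154, -40.4219,  -1.0454,  -0.8162,  -0.0468]), 'ee_pos': array([ 0.5957, -0.1996,  0.3299]), 'eef_rot': array([-3.1411,  0.5226,  2.1086]), 'force': array([ 0.1932, -1.0435, -2.2256]), 'moment': array([ 0.2671,  0.067 , -0.0305]), 'grip_width': 0.01271876172459993}
```

View pics/w3.png

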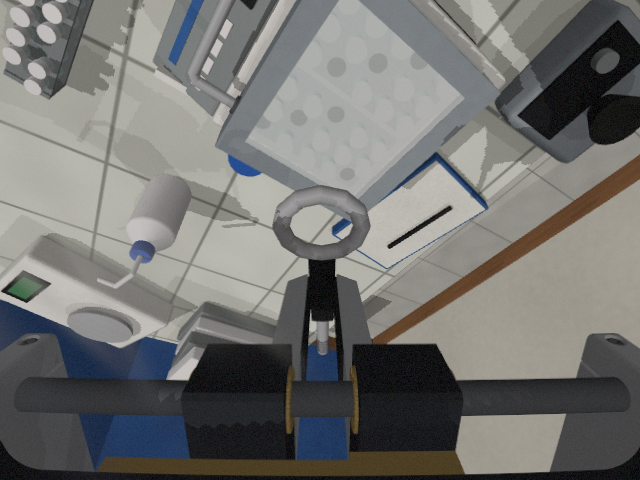

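```bash
cat > k.py <<'E'
from h import *
from scipy.optimize import least_squares
ry=lambda a:R.from_euler('y',a).as_matrix();rz=lambda a:R.from_euler('z',a).as_matrix()
def fk(q,P):
    r0,h,L1,e,L2,L3,f=P
    A=rz(q[0]);p=A@[r0,0,h];A=A@ry(q[1]);p=p+A@[f,0,L1];A=A@ry(q[2]);p=p+A@[e,0,L2]
    A=A@rz(q[3])@ry(q[4])@rz(q[5]);return p+A@[0,0,L3],A@rz(np.pi/2)
D=[([-1.25061,.300344,1.521435,0,1.320732,-.066607],[.20740,-.50917,.20502]),
([-0.7867,0.2021,1.1591,0.0001,1.7824,-0.5132],[.4008,-.35,.4192]),
([-0.1877,0.1909,1.5451,-0.3594,1.136,-0.607],[0.5702,-0.1589,0.2784]),
([-0.2259,0.3569,1.6695,-0.5236,0.807,-0.4552],[.5961,-.1997,.1507]),
([-0.2259,0.2097,1.4302,-0.4055,1.1551,-0.6635],[.5957,-.1996,.3299])]
P=least_squares(lambda P:np.concatenate([(fk(q,P)[0]-p) for q,p in D]+[1e-5*(np.array(P)-[0,.4,.45,0,.45,.3,0])]),[0,.4,.45,0,.45,.3,0]).x
lo=np.array([-3.03,-.79,.23,-1.04,0,-2.55]);hi=np.array([3.03,2.21,2.52,4.18,3.07,2.55])
def ik(p,Rt,q0):
    f=lambda q:np.concatenate([(fk(q,P)[0]-p)*10,(fk(q,P)[1].T@Rt-np.eye(3)).ravel()])
    s=least_squares(f,np.clip(q0,lo+1e-3,hi-1e-3),bounds=(lo,hi));return s.x,np.linalg.norm(s.fun)
E
python3 - <<'E'
from k import *
print(P)
for q,p in D: print(fk(q,P)[0]-p)
p,M,s=pose();print(fk(s['qpos'],P)[1].T@M)
E
```

```text
[ 0.0027  0.2482  0.2569 -0.0307  0.4188  0.1842  0.0757]
[-0.0299 -0.0263  0.0078]
[-0.0256 -0.0261 -0.0015]
[ 0.0031 -0.0098  0.0021]
[-0.01   -0.0032 -0.0044]
[-0.0126 -0.0026 -0.004 ]
[[ 1. -0.  0.]
 [ 0.  1. -0.]
 [-0.  0.  1.]]
```

```bash
sed -i 's/r0,h,L1,e,L2,L3,f=P/r0,h,L1,e,L2,L3,f,d=P/; s/p=A@\[r0,0,h\]/p=A@[r0,d,h]/; s/\[0,.4,.45,0,.45,.3,0\]/[0,.4,.45,0,.45,.3,0,.03]/g' k.py
python3 - <<'E'
from k import *
print(P)
for q,p in D: print(fk(q,P)[0]-p)
bend=np.array([.6145,.214,.183])
p,M,s=pose(); q0=s['qpos']
def hook(b,yaw,a=np.radians(30),eye=None):
    # lifter x up leaned by b toward heading yaw; 
    hd=np.array([np.cos(yaw),np.sin(yaw),0]);up=np.array([0,0,1.])
    lx=np.cos(b)*up+np.sin(b)*hd; lz=-np.cos(b)*hd+np.sin(b)*up; ly=np.cross(lz,lx)
    Rt=np.column_stack([np.cos(a)*lx-np.sin(a)*lz,-ly,-np.cos(a)*lz-np.sin(a)*lx])
    return Rt,lx,lz
for b in (0,10,20,30,45):
  for yaw in (0,.3):
    Rt,lx,lz=hook(np.radians(b),yaw); eye=bend-[0,0,.011]
    tcp=eye-.049*lx+lz*.0015
    best=min((ik(tcp,Rt,x) for x in (q0,[.3,.5,1.8,-.5,.3,-1],[.3,.5,1.8,1.5,.5,-2],[.3,.5,1.8,3.1,.5,1])),key=lambda t:t[1]); print(b,yaw,best[0],best[1])
E
```

```text
[-0.0002  0.2213  0.4242  0.041   0.4473  0.2707  0.0003  0.0366]
[ 0. -0.  0.]
[ 0.  0. -0.]
[ 0. -0. -0.]
[-0. -0. -0.]
[-0.  0.  0.]
0 0 [ 0.4302  0.3849  2.0096  4.1302  0.4472 -2.2854] 1.3860859370824445e-12
0 0.3 [ 0.2668  0.3516  2.0618  3.05    0.32   -1.5004] 1.5160200943761237e-15
10 0 [ 0.3513  0.3089  1.9084 -0.7642  0.2473  2.55  ] 0.1976518556156142
10 0.3 [ 0.2682  0.3002  1.9994  2.4672  0.039  -0.9173] 1.2314213313790868e-15
20 0 [ 0.3913  0.3112  1.8735 -0.7104  0.3845  2.55  ] 0.0010125103884882883
20 0.3 [0.2699 0.2823 1.9132 0.0785 0.2489 1.4717] 1.8945629245262476e-15
30 0 [ 0.3679  0.319   1.7759 -0.3352  0.5785  2.1768] 1.3141680429918502e-15
30 0.3 [0.2719 0.2955 1.8077 0.0286 0.5152 1.5216] 1.5276640101579042e-15
45 0 [ 0.3318  0.3778  1.6024 -0.1065  0.916   1.9571] 1.3307825354995227e-15
45 0.3 [0.2747 0.3634 1.6225 0.0084 0.894  1.5411] 1.6936118948995163e-15
```

```bash
cat >> k.py <<'E'
bend=np.array([.6150,.214,.183])
def hook(b,yaw,eye,a=np.radians(30)):
    b=np.radians(b)
    hd=np.array([np.cos(yaw),np.sin(yaw),0]);up=np.array([0,0,1.])
    lx=np.cos(b)*up+np.sin(b)*hd; lz=-np.cos(b)*hd+np.sin(b)*up; ly=np.cross(lz,lx)
    Rt=np.column_stack([np.cos(a)*lx-np.sin(a)*lz,-ly,-np.cos(a)*lz-np.sin(a)*lx])
    return bend+np.array(eye)-.049*lx+lz*.0017,Rt
E
python3 - <<'E'
from k import *
from scipy.spatial.transform import Slerp
p0,M,s=pose();p1,R1=hook(30,.2,[-.09,0,.12])
S=Slerp([0,1],R.from_matrix([M,R1]))
q=s['qpos'];print(p1)
print((R.from_matrix(M).inv()*R.from_matrix(R1)).magnitude()*57.3)
for w in np.linspace(0,1,9):
    Rt=S(w).as_matrix();p=p0+(p1-p0)*w;q,e=ik(p,Rt,q); print(round(w,2),p,togo(p,Rt),q,round(e,6),'tool x,z',Rt[:,0],Rt[:,2])
E
```

```text
[0.4995 0.2088 0.2614]
119.89444416186302
0.0 [ 0.5957 -0.1996  0.3299] (array([0., 0., 0.]), array([-0.,  0., -0.])) [-0.2259  0.2097  1.4302 -0.4055  1.1551 -0.6635] 0.0 tool x,z [-0.4439  0.7442 -0.4991] [ 0.2553 -0.4289 -0.8665]
0.12 [ 0.5837 -0.1485  0.3213] (array([ 0.0476,  0.0158, -0.0175]), array([-0.0001,  0.0556,  0.1569])) [-0.1684  0.1903  1.4483 -0.3416  1.2209 -0.3901] 0.0 tool x,z [-0.2415  0.8807 -0.4074] [ 0.2253 -0.3575 -0.9063]
0.25 [ 0.5717 -0.0975  0.3128] (array([ 0.0952,  0.0316, -0.0351]), array([-0.0002,  0.1112,  0.3139])) [-0.1151  0.1648  1.4788 -0.2666  1.2538 -0.1173] 0.0 tool x,z [-0.0227  0.9574 -0.288 ] [ 0.2139 -0.2767 -0.9368]
0.38 [ 0.5596 -0.0464  0.3042] (array([ 0.1428,  0.0475, -0.0526]), array([-0.0003,  0.1668,  0.4708])) [-0.0621  0.1322  1.5237 -0.1886  1.2518  0.1579] 0.0 tool x,z [ 0.1977  0.9689 -0.1489] [ 0.2217 -0.1921 -0.956 ]
0.5 [0.5476 0.0046 0.2957] (array([ 0.1904,  0.0633, -0.0702]), array([-0.0004,  0.2224,  0.6278])) [-0.0049  0.0931  1.5824 -0.1157  1.2152  0.4383] 0.0 tool x,z [0.4045 0.9145 0.0004] [ 0.2483 -0.1094 -0.9625
[... 152 characters left out ...]
 0.0 tool x,z [0.5838 0.798  0.1496] [ 0.2918 -0.0343 -0.9559]
0.75 [0.5236 0.1067 0.2785] (array([ 0.2856,  0.0949, -0.1053]), array([-0.0006,  0.3336,  0.9417])) [ 0.1438  0.0094  1.7255 -0.0256  1.0494  1.0401] 0.0 tool x,z [0.7234 0.6271 0.2887] [ 0.3494  0.0282 -0.9366]
0.88 [0.5116 0.1578 0.27  ] (array([ 0.3332,  0.1107, -0.1228]), array([-0.0007,  0.3892,  1.0986])) [ 0.2459 -0.0231  1.7969 -0.0374  0.9319  1.3885] 0.0 tool x,z [0.8138 0.4137 0.4082] [ 0.417   0.0738 -0.9059]
1.0 [0.4995 0.2088 0.2614] (array([ 0.3808,  0.1266, -0.1404]), array([-0.0008,  0.4448,  1.2556])) [ 0.3709 -0.0375  1.8561 -0.1178  0.8091  1.8006] 0.0 tool x,z [0.8488 0.1721 0.5   ] [ 0.49    0.0993 -0.866 ]
```

```bash
python3 -m jog '[[0.03,0.01,-0.012,0,0.03,0.08,-0.9],[0.06,0.02,-0.023,0,0.065,0.17,-0.9],[0.09,0.03,-0.034,0,0.1,0.26,-0.9],[0.12,0.04,-0.045,0,0.13,0.35,-0.9],[0.15,0.05,-0.055,0,0.16,0.44,-0.9],[0.18,0.06,-0.066,0,0.2,0.53,-0.9],[0.205,0.068,-0.076,0,0.23,0.62,-0.9],[0.225,0.076,-0.085,0,0.26,0.71,-0.9],[0.25,0.084,-0.093,0,0.29,0.8,-0.9],[0.27,0.09,-0.1,0,0.31,0.88,-0.9],[0.286,0.095,-0.105,0,0.334,0.94,-0.9],[0.286,0.095,-0.105,0,0.334,0.94,-0.9],[0.286,0.095,-0.105,0,0.334,0.94,-0.9]]'
python3 - <<'E'
from k import *
p,Rt=hook(30,.2,[-.09,0,.12]);print(togo(p,Rt),status.get_obs()['qpos'])
E
```

```text
time_s: 5.5
ee_pos: [0.5233, 0.1067, 0.2773]
eef_rot: [2.933, -0.289, 0.719]
force: [0.5, -0.7, -1.9]
grip_width: 0.0127
(array([ 0.0429, -0.0966,  0.0096]), array([-0.0015,  0.1133,  0.3172])) [ 0.1435  0.0112  1.7256 -0.0248  1.0509  1.034 ]
```

```bash
python3 -m jog '[[0.01,-0.02,0.002,0,0.03,0.08,-0.9],[0.02,-0.045,0.004,0,0.06,0.16,-0.9],[0.03,-0.07,0.007,0,0.09,0.24,-0.9],[0.043,-0.0965,0.0095,0,0.113,0.317,-0.9],[0.043,-0.0965,0.0095,0,0.113,0.317,-0.9],[0.043,-0.0965,0.0095,0,0.113,0.317,-0.9]]'
python3 - <<'E'
from k import *
p,Rt=hook(30,.2,[-.09,0,.12]);print(togo(p,Rt),status.get_obs()['qpos'])
s=snap('side','pics/s3.png');t=snap('top','pics/t3.png');w=snap('wrist','pics/w4.png')
a=s['image'][:,:,::-1][120:320,140:380];b=t['image'][:,:,::-1][130:250,180:300]
cv2.imwrite('pics/s3c.png',cv2.resize(a,None,fx=3,fy=3,interpolation=2));cv2.imwrite('pics/t3c.png',cv2.resize(b,None,fx=5,fy=5,interpolation=2))
E
```

```text
time_s: 6.1
ee_pos: [0.4998, 0.2086, 0.2613]
eef_rot: [3.14, -0.521, 0.206]
force: [0.2, 0.2, -0.3]
grip_width: 0.0128
(array([-0.0001, -0.0003, -0.0002]), array([-0.0011,  0.0015,  0.0033])) [ 0.3688 -0.0364  1.8544 -0.1132  0.8115  1.7905]
```

View pics/s3c.png

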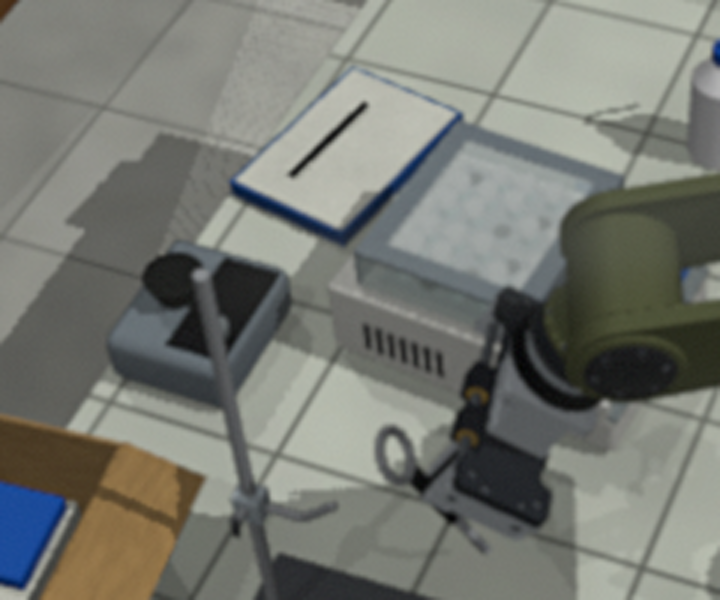

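View pics/t3c.png

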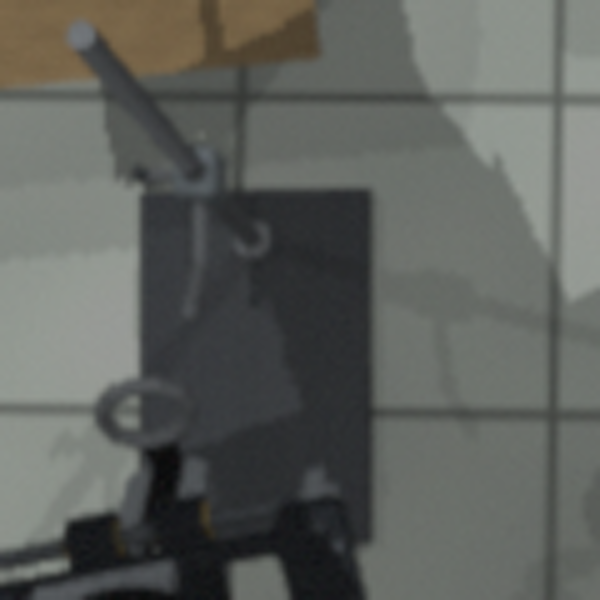

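View pics/w4.png

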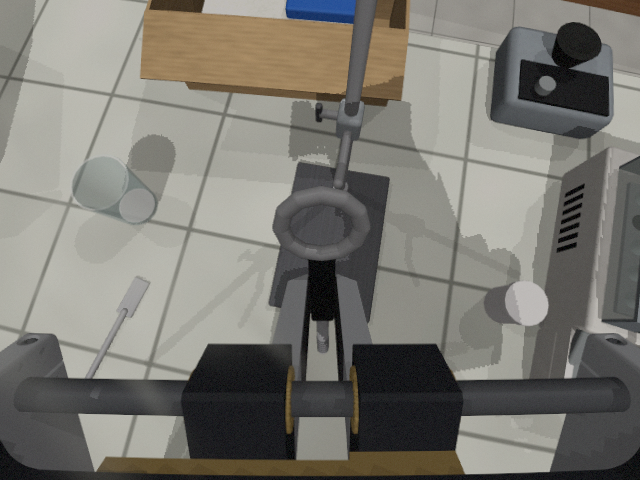

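```bash
cat > eye.py <<'E'
from k import *
def eye(): 
    p,M,_=pose(); a=np.radians(30); lx=np.cos(a)*M[:,0]-np.sin(a)*M[:,2]; lz=-np.sin(a)*M[:,0]-np.cos(a)*M[:,2]
    return p+.049*lx-.0017*lz
E
python3 - <<'E'
from eye import *
s=load('pics/s3.png');t=load('pics/t3.png');w=load('pics/w4.png')
A=(s,140+397.5/3-.5,120+455.5/3-.5);B=(t,180+142.5/5-.5,130+412.5/5-.5)
C=(w,322,222)
X=tri([A,B,C]);print('eye',X,tri([A,B]),eye(),[proj(c,X)-[u,v] for c,u,v in (A,B,C)])
print([proj(c,eye())-[u,v] for c,u,v in (A,B,C)])
b1=(s,140+303.5/3-.5,120+518.5/3-.5);t1=(s,140+334.5/3-.5,120+506.5/3-.5)
bt=(t,180+202.5/5-.5,130+264/5-.5);tt=(t,180+189.5/5-.5,130+313/5-.5)
tw=(w,342,185); 
print('bend',tri([b1,bt]),'tip',tri([t1,tt]),tri([t1,tt,tw]))
E
```

```text
eye [0.5255 0.2147 0.3054] [0.5248 0.2151 0.3055] [0.5257 0.2131 0.3032] [array([-0.5013, -0.2531]), array([ 0.29  , -0.0032]), array([-1.7711,  2.3193])]
[array([-0.2258, -0.1827]), array([1.1958, 0.0332]), array([1.6399, 3.7917])]
bend [0.615  0.2134 0.1819] tip [0.5852 0.2133 0.2122] [0.5852 0.2121 0.2107]
```

```bash
python3 - <<'E'
from eye import *
q=status.get_obs()['qpos']
for e in ([-.075,0,.08],[-.058,0,.046],[-.044,0,.038],[-.029,0,.029],[-.018,0,.016],[-.010,0,.006],[-.008,0,-.004],[-.008,0,-.009]):
    p,Rt=hook(30,.2,e); q,er=ik(p,Rt,q); print(e,*togo(p,Rt),q,round(er,5))
E
```

```text
[-0.075, 0, 0.08] [-0.0078  0.0019  0.042 ] [-0.0007  0.0009  0.0012] [ 0.358   0.033   1.882  -0.1207  0.712   1.7995] 0.0
[-0.058, 0, 0.046] [-0.0103  0.0054  0.0798] [-0.0007  0.0009  0.0012] [ 0.3444  0.1081  1.8863 -0.1221  0.6316  1.7948] 0.0
[-0.044, 0, 0.038] [-0.0024  0.0082  0.0935] [-0.0007  0.0009  0.0012] [ 0.3339  0.1467  1.8629 -0.1158  0.6154  1.7816] 0.0
[-0.029, 0, 0.029] [0.0059 0.0112 0.1087] [-0.0007  0.0009  0.0012] [ 0.3233  0.1883  1.8369 -0.1093  0.5988  1.768 ] 0.0
[-0.018, 0, 0.016] [0.0087 0.0134 0.1253] [-0.0007  0.0009  0.0012] [ 0.3159  0.2273  1.8231 -0.1068  0.5731  1.7611] 0.0
[-0.01, 0, 0.006] [0.0105 0.015  0.1379] [-0.0007  0.0009  0.0012] [ 0.3107  0.2565  1.8126 -0.1052  0.554   1.7563] 0.0
[-0.008, 0, -0.004] [0.0072 0.0154 0.1475] [-0.0007  0.0009  0.0012] [ 0.3094  0.2744  1.8163 -0.1078  0.5325  1.7586] 0.0
[-0.008, 0, -0.009] [0.0047 0.0154 0.1519] [-0.0007  0.0009  0.0012] [ 0.3094  0.2816  1.8204 -0.1099  0.5212  1.7611] 0.0
```

```bash
python3 -m jog '[[-0.004,0.001,0.021,0,0,0,-0.9],[-0.008,0.002,0.042,0,0,0,-0.9],[-0.01,0.004,0.061,0,0,0,-0.9],[-0.01,0.0055,0.08,0,0,0,-0.9],[-0.006,0.007,0.087,0,0,0,-0.9],[-0.0024,0.008,0.0935,0,0,0,-0.9],[-0.0024,0.008,0.0935,0,0,0,-0.9],[-0.0024,0.008,0.0935,0,0,0,-0.9]]'
python3 - <<'E'
from eye import *
print(eye()-bend)
s=snap('side','pics/s4.png');w=snap('wrist','pics/w5.png')
a=s['image'][:,:,::-1][200:320,190:350]
cv2.imwrite('pics/s4c.png',cv2.resize(a,None,fx=5,fy=5,interpolation=2))
for e in ([-.029,0,.029],[-.018,0,.016],[-.010,0,.006],[-.008,0,-.004],[-.008,0,-.009]):
    p,Rt=hook(30,.2,e); print(e,*togo(p,Rt))
E
```

```text
time_s: 7.05
ee_pos: [0.5457, 0.2089, 0.1801]
eef_rot: [3.142, -0.523, 0.202]
force: [-0.0, 0.0, -0.9]
grip_width: 0.0127
[-0.0439  0.0001  0.0387]
[-0.029, 0, 0.029] [0.0079 0.0032 0.0158] [-0.0008  0.0003  0.0013]
[-0.018, 0, 0.016] [0.0107 0.0055 0.0324] [-0.0008  0.0003  0.0013]
[-0.01, 0, 0.006] [0.0125 0.0071 0.045 ] [-0.0008  0.0003  0.0013]
[-0.008, 0, -0.004] [0.0092 0.0075 0.0547] [-0.0008  0.0003  0.0013]
[-0.008, 0, -0.009] [0.0067 0.0075 0.059 ] [-0.0008  0.0003  0.0013]
```

View pics/s4c.png

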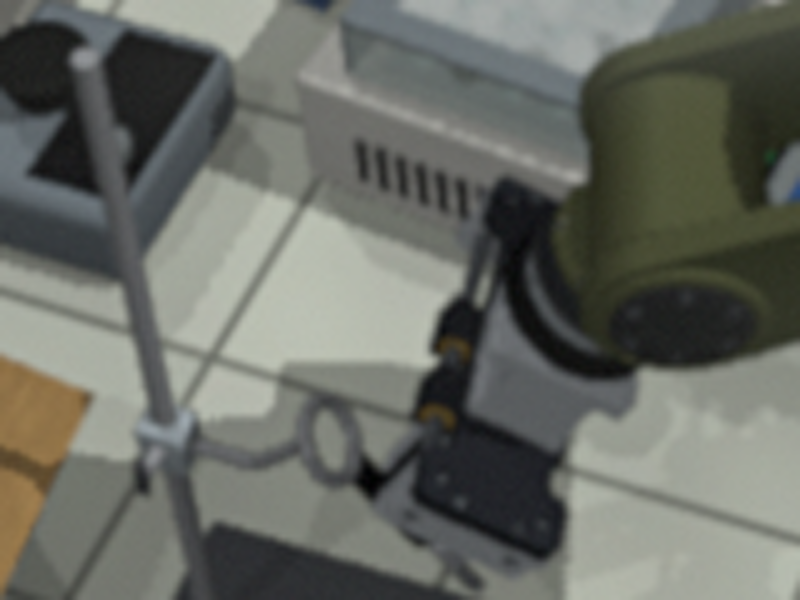

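View pics/w5.png

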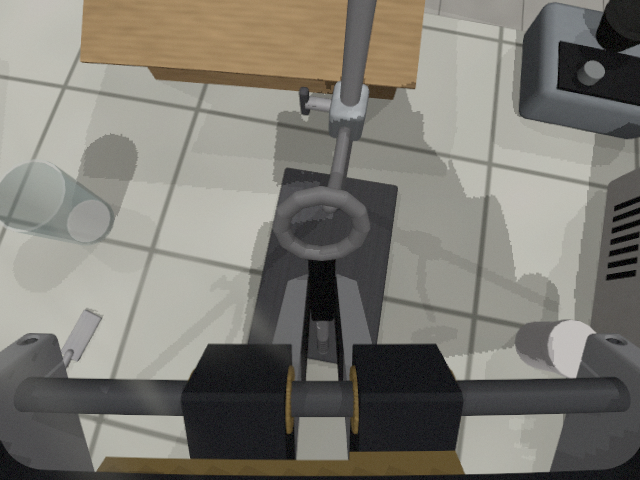

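```bash
python3 -m jog '[[0.004,0.0016,0.008,0,0,0,-0.9],[0.008,0.003,0.016,0,0,0,-0.9],[0.0095,0.0045,0.024,0,0,0,-0.9],[0.0107,0.0055,0.0325,0,0,0,-0.9],[0.0107,0.0055,0.0325,0,0,0,-0.9],[0.0107,0.0055,0.0325,0,0,0,-0.9]]'
python3 - <<'E'
from eye import *
print(eye()-bend)
s=snap('side','pics/s5.png');w=snap('wrist','pics/w6.png')
a=s['image'][:,:,::-1][200:320,190:350]
cv2.imwrite('pics/s5c.png',cv2.resize(a,None,fx=5,fy=5,interpolation=2))
for e in ([-.010,0,.006],[-.008,0,-.004],[-.008,0,-.009]):
    p,Rt=hook(30,.2,e); print(e,*togo(p,Rt))
E
```

```text
time_s: 7.75
ee_pos: [0.5715, 0.2087, 0.1569]
eef_rot: [3.142, -0.522, 0.202]
force: [0.5, -0.3, -1.1]
grip_width: 0.0126
[-0.018  -0.      0.0154]
[-0.01, 0, 0.006] [0.0018 0.0016 0.0127] [-0.0009  0.0002  0.0013]
[-0.008, 0, -0.004] [-0.0015  0.002   0.0223] [-0.0009  0.0002  0.0013]
[-0.008, 0, -0.009] [-0.004   0.002   0.0266] [-0.0009  0.0002  0.0013]
```

View pics/s5c.png

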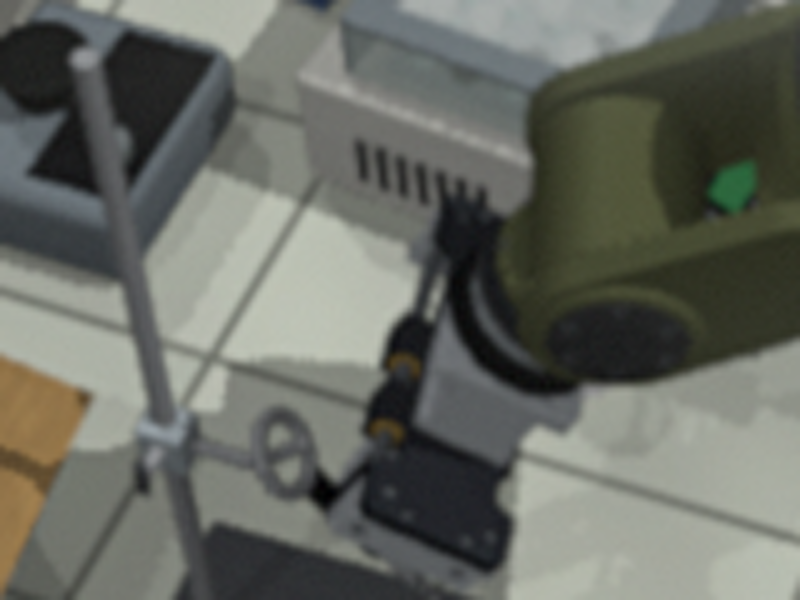

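View pics/w6.png

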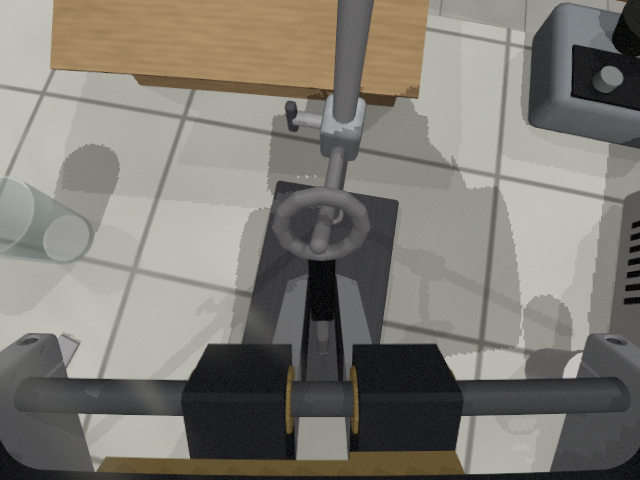

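```bash
python3 -m jog '[[0.001,0.001,0.006,0,0,0,-0.9],[0.002,0.0016,0.0127,0,0,0,-0.9],[0,0.002,0.0175,0,0,0,-0.9],[-0.0015,0.002,0.0223,0,0,0,-0.9],[-0.003,0.002,0.025,0,0,0,-0.9],[-0.0038,0.002,0.0262,0,0,0,-0.9],[-0.0038,0.002,0.0262,0,0,0,-0.9]]'
python3 - <<'E'
from eye import *
print(eye()-bend,status.get_obs()['force'])
s=snap('side','pics/s6.png')
a=s['image'][:,:,::-1][200:320,190:350]
cv2.imwrite('pics/s6c.png',cv2.resize(a,None,fx=5,fy=5,interpolation=2))
E
```

```text
time_s: 8.55
ee_pos: [0.5817, 0.2089, 0.1331]
eef_rot: [-3.141, -0.524, 0.202]
force: [0.1, -0.1, 0.3]
grip_width: 0.0127
[-0.0079  0.0001 -0.0083] [ 0.0923 -0.1111  0.3464]
```

View pics/s6c.png

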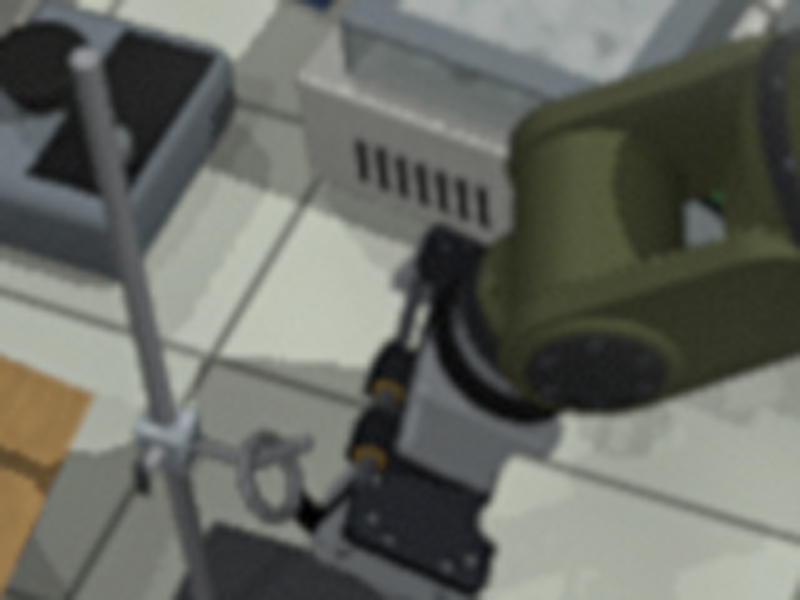

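```bash
python3 -m jog '[[-0.001,0,0.0017,0,0,0,-0.9],[-0.001,0,0.0017,0,0,0,-0.9]]'
```

```text
time_s: 8.8
ee_pos: [0.5823, 0.2091, 0.1321]
eef_rot: [-3.141, -0.526, 0.202]
force: [2.4, -0.0, 4.4]
grip_width: 0.0122
```

```bash
python3 -m jog '[[0,0,0,0,0,0,-0.6],[0,0,0,0,0,0,-0.4],[0,0,0,0,0,0,-0.2],[0,0,0,0,0,0,-0.2],[0,0,0,0,0,0,-0.2],[0,0,0,0,0,0,-0.2]]'
python3 - <<'E'
from eye import *
s=snap('side','pics/s7.png');w=snap('wrist','pics/w7.png')
a=s['image'][:,:,::-1][200:320,190:350]
cv2.imwrite('pics/s7c.png',cv2.resize(a,None,fx=5,fy=5,interpolation=2))
E
```

```text
time_s: 9.4
ee_pos: [0.5823, 0.2091, 0.132]
eef_rot: [-3.141, -0.526, 0.202]
force: [-0.3, -0.4, 0.7]
grip_width: 0.0374
```

View pics/s7c.png

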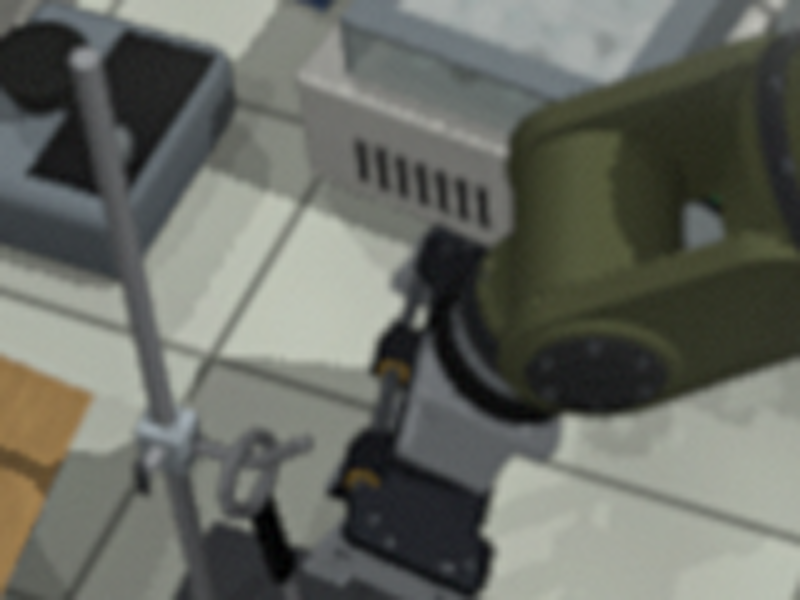

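View pics/w7.png

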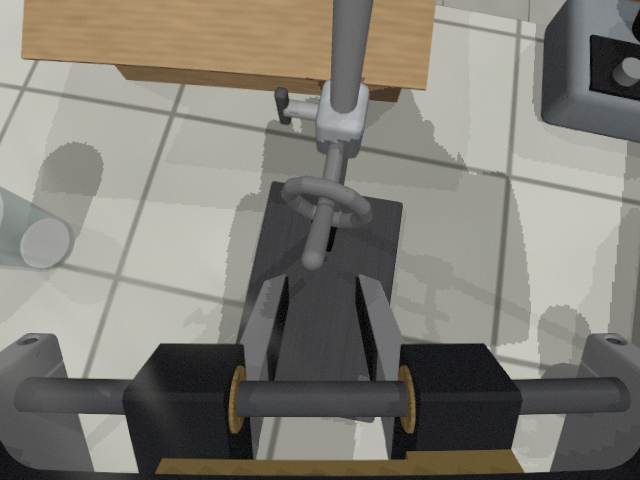

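```bash
python3 -m jog '[[0,0,-0.01,0,0,0,-0.2],[-0.003,0,-0.03,0,0,0,-0.2],[-0.01,0,-0.06,0,0,0,-0.2],[-0.02,0,-0.1,0,0,0,-0.2],[-0.03,0,-0.14,0,0,0,-0.2],[-0.04,0,-0.18,0,0,0,-0.2],[-0.04,0,-0.18,0,0,0,-0.2],[-0.04,0,-0.18,0,0,0,-0.2]]'
python3 - <<'E'
from eye import *
s=snap('side','pics/s8.png');w=snap('wrist','pics/w8.png')
a=s['image'][:,:,::-1][200:320,190:350]
cv2.imwrite('pics/s8c.png',cv2.resize(a,None,fx=5,fy=5,interpolation=2))
E
```

```text
time_s: 10.3
ee_pos: [0.4597, 0.184, 0.2688]
eef_rot: [-3.141, -0.528, 0.202]
force: [0.0, -0.1, -0.7]
grip_width: 0.0375
```

View pics/s8c.png

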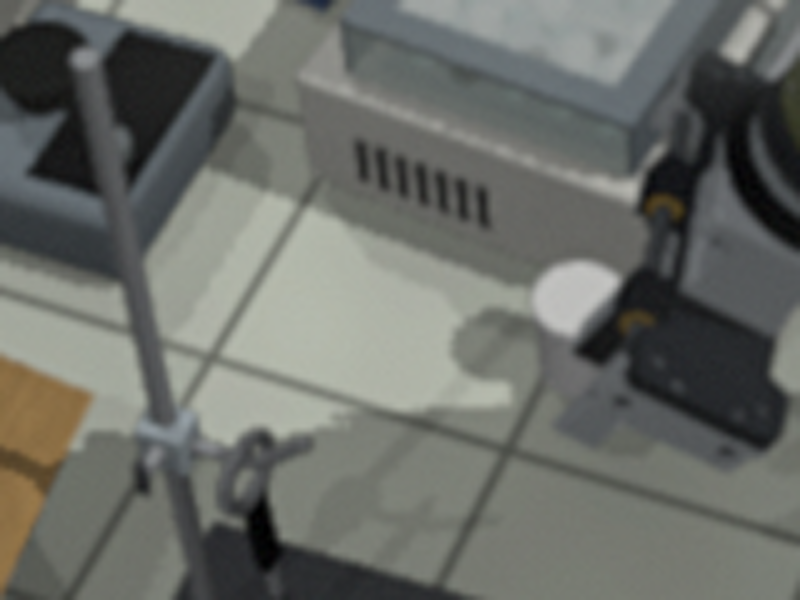

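View pics/w8.png

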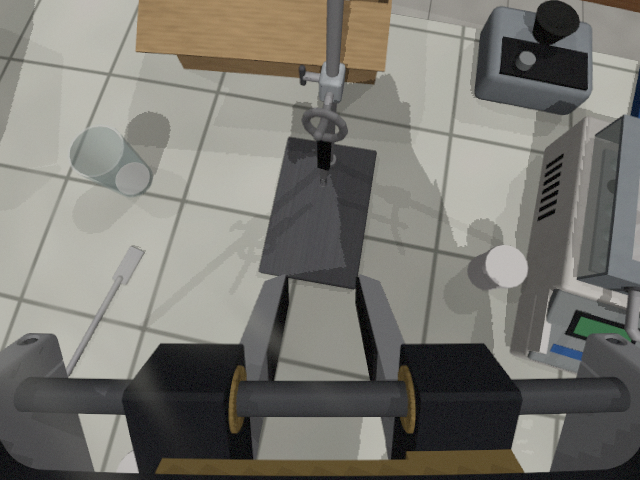

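```bash
cat >> k.py <<'E'
psi=-.095; H=np.array([.7055,-.1906,.102])
X=np.array([np.cos(psi),np.sin(psi),0]);Y=np.array([-np.sin(psi),np.cos(psi),0]);Z=np.array([0,0,1.])
def bar(th,H=None): 
    H=globals()['H'] if H is None else H
    x,z=-.225,.026;return H+X*(x*np.cos(th)+z*np.sin(th))+Z*(-x*np.sin(th)+z*np.cos(th))
def Rh(tau): 
    z=np.sin(tau)*X-np.cos(tau)*Z; return np.column_stack([Y,np.cross(z,Y),z])
def tcp(th,tau,d=.019): return bar(th)+d*Rh(tau)[:,2]
E
python3 - <<'E'
from k import *
q=np.array([-.3,.3,1.6,0,.8,-.2])
print('bar',bar(0),bar(np.pi/3))
for th,tau in [(0,40),(15,35),(30,25),(45,12),(60,0),(60,10),(60,20)]:
    q,e=ik(tcp(np.radians(th),np.radians(tau)),Rh(np.radians(tau)),q);print(th,tau,q,round(e,6))
q=np.array([-.3,.3,1.6,0,.8,-.2])
for d in (-.13,-.08):
  p,Rt=tcp(0,np.radians(40),d),Rh(np.radians(40)); print(ik(p,Rt,q)); print(p,togo(p,Rt))
p0,M,s=pose()
E
```

```text
bar [ 0.4815 -0.1693  0.128 ] [ 0.6159 -0.1821  0.3099]
0 40 [-0.5509  0.0968  2.1843  0.9451  0.3566 -1.2733] 0.0
15 35 [-0.5143  0.0307  2.0494  0.4699  0.5418 -0.7605] 0.0
30 25 [-0.4534  0.084   1.8052  0.1985  0.8506 -0.4592] 0.0
45 12 [-0.3915  0.2471  1.4727  0.0647  1.2219 -0.3125] 0.0
60 0 [-0.3444  0.4734  1.089  -0.      1.5792 -0.2494] 0.0
60 10 [-0.3625  0.3686  1.2431  0.0469  1.3616 -0.2733] 0.0
60 20 [-0.3825  0.275   1.3907  0.1068  1.1422 -0.3156] 0.0
(array([-0.7088, -0.3465,  2.2518,  0.5915,  0.7261, -0.9605]), np.float64(2.3178172806816464e-15))
[ 0.3983 -0.1613  0.2276] (array([-0.1319,  0.3257, -0.0311]), array([-0.1659,  0.0003, -0.8396]))
(array([-0.6456, -0.2025,  2.2465,  0.6612,  0.5796, -1.0167]), np.float64(3.2628116377817034e-15))
[ 0.4303 -0.1644  0.1893] (array([-0.1245,  0.3352,  0.0175]), array([-0.1659,  0.0003, -0.8396]))
```

```bash
python3 - <<'E'
from k import *
from scipy.spatial.transform import Slerp
q0=status.get_obs()['qpos'];print(q0)
tau=np.radians(25)
p0,M,s=pose()
R1=Rh(tau);p1=tcp(0,tau,-.10);S=Slerp([0,1],R.from_matrix([M,R1]));q=q0
for w in np.linspace(0,1,6):
    p=p0+(p1-p0)*w+[0,0,.04*np.sin(np.pi*w)];Rt=S(w).as_matrix();q,e=ik(p,Rt,q);print(w,p,*togo(p,Rt),q,round(e,6))
for d in (-.05,0,.019): q,e=ik(tcp(0,tau,d),R1,q);print(d,tcp(0,tau,d),q)
E
```

```text
[ 0.3452 -0.1577  1.952  -0.0966  0.829   1.7599]
0.0 [0.4599 0.1838 0.2669] [0. 0. 0.] [-0. -0.  0.] [ 0.3452 -0.1576  1.9523 -0.0966  0.8286  1.76  ] 0.0
0.2 [0.4558 0.114  0.2807] [-0.0087  0.0676 -0.0211] [-0.0048 -0.0218 -0.1659] [ 0.1632 -0.223   1.9634  0.0087  0.909   1.2703] 0.0
0.4 [0.4517 0.0442 0.2856] [-0.0218  0.1351 -0.0343] [-0.0096 -0.0436 -0.3319] [-0.0251 -0.2534  1.9676  0.085   0.9696  0.7983] 0.0
0.6000000000000001 [ 0.4476 -0.0256  0.276 ] [-0.0423  0.2027 -0.035 ] [-0.0144 -0.0653 -0.4978] [-0.2103 -0.2475  1.9798  0.1416  0.9844  0.3378] 0.0
0.8 [ 0.4435 -0.0954  0.2518] [-0.07    0.2703 -0.0232] [-0.0192 -0.0871 -0.6638] [-0.3849 -0.2052  2.0003  0.19    0.9471 -0.1169] 0.0
1.0 [ 0.4394 -0.1652  0.2186] [-0.1022  0.3379 -0.0035] [-0.024  -0.1089 -0.8297] [-0.5446 -0.1278  2.0152  0.2424  0.8712 -0.5702] 0.0
-0.05 [ 0.4605 -0.1673  0.1733] [-0.5203 -0.0222  2.031   0.2592  0.748  -0.5815]
0 [ 0.4815 -0.1693  0.128 ] [-0.4984  0.0938  2.0315  0.2852  0.6306 -0.6016]
0.019 [ 0.4895 -0.17    0.1108] [-0.4906  0.1399  2.0277  0.2979  0.5883 -0.6119]
```

```bash
python3 -m jog '[[-0.004,0.03,-0.01,-0.002,-0.01,-0.08,-0.3],[-0.009,0.068,-0.021,-0.005,-0.022,-0.166,-0.3],[-0.015,0.1,-0.028,-0.007,-0.033,-0.25,-0.3],[-0.022,0.135,-0.034,-0.01,-0.044,-0.332,-0.3],[-0.032,0.17,-0.036,-0.012,-0.055,-0.415,-0.3],[-0.042,0.203,-0.035,-0.014,-0.065,-0.498,-0.3],[-0.055,0.237,-0.03,-0.017,-0.076,-0.58,-0.3],[-0.07,0.27,-0.023,-0.019,-0.087,-0.664,-0.3],[-0.085,0.305,-0.014,-0.022,-0.098,-0.747,-0.3],[-0.102,0.338,-0.0035,-0.024,-0.109,-0.83,-0.3],[-0.102,0.338,-0.0035,-0.024,-0.109,-0.83,-0.3],[-0.102,0.338,-0.0035,-0.024,-0.109,-0.83,-0.3],[-0.102,0.338,-0.0035,-0.024,-0.109,-0.83,-0.3]]'
python3 - <<'E'
from k import *
print(status.get_obs()['qpos'],togo(tcp(0,np.radians(25),-.10),Rh(np.radians(25))))
w=snap('wrist','pics/w9.png')
s=snap('side','pics/s9.png')
a=s['image'][:,:,::-1][120:320,190:430]
cv2.imwrite('pics/s9c.png',cv2.resize(a,None,fx=3,fy=3,interpolation=2))
E
```

```text
time_s: 11.7
ee_pos: [0.4398, -0.1651, 0.2181]
eef_rot: [2.707, -0.002, 1.473]
force: [0.2, -0.1, 0.1]
grip_width: 0.0327
[-0.544  -0.1258  2.0139  0.2422  0.8722 -0.5657] (array([-0.0001, -0.0001, -0.0006]), array([-0.0009, -0.0006, -0.0025]))
```

View pics/w9.png

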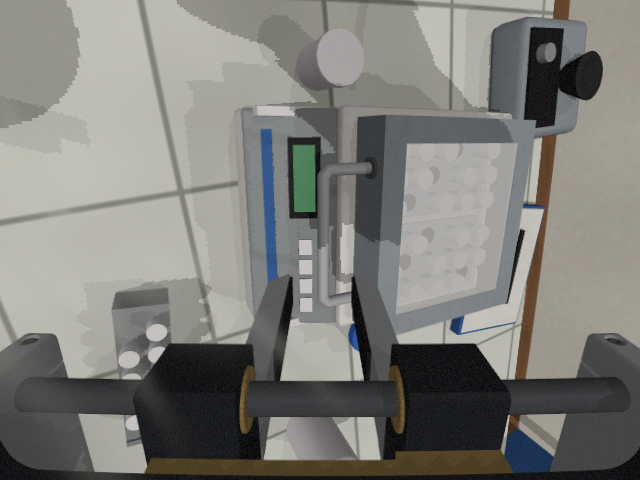

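View pics/s9c.png

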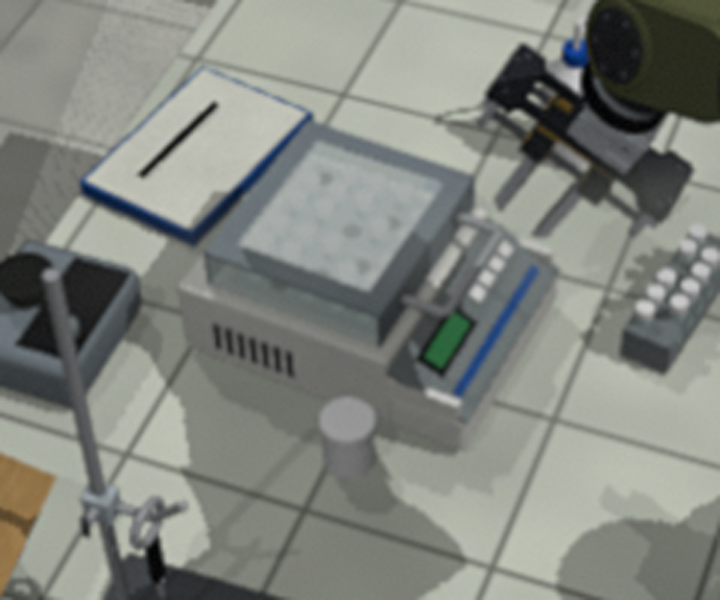

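```bash
python3 - <<'E'
from k import *
w=load('pics/w9.png')
a=atz(w,325,180,.128);b=atz(w,323,295,.128);print(a,b,(a+b)/2, np.arctan2((a-b)[0],(a-b)[1]))
print('corners',atz(w,325,168,.128),atz(w,323,303,.128))
for e in (-.05,.05): print(proj(w,bar(0)+Y*e))
for n,p in dict(FL=(386,117),FR=(383,332),RL=(536,122),RR=(507,302)).items(): print(n,atz(w,*p,.145))
print('model',H-.18*X+.1*Y,H-.18*X-.1*Y,H+.1*Y,H-.1*Y)
print([proj(w,p+[0,0,.043]) for p in (H-.18*X+.1*Y,H-.18*X-.1*Y,H+.1*Y,H-.1*Y)])
E
```

```text
[ 0.4889 -0.1206  0.128 ] [ 0.4773 -0.2206  0.128 ] [ 0.4831 -0.1706  0.128 ] 0.11584994903939703
corners [ 0.4898 -0.1112  0.128 ] [ 0.4765 -0.2284  0.128 ]
[322.3316 293.5728]
[321.8849 179.0723]
FL [ 0.5374 -0.0771  0.145 ]
FR [ 0.5271 -0.2677  0.145 ]
RL [ 0.7165 -0.0949  0.145 ]
RR [ 0.6975 -0.2915  0.145 ]
model [ 0.5358 -0.074   0.102 ] [ 0.5168 -0.2731  0.102 ] [ 0.715  -0.0911  0.102 ] [ 0.696  -0.2901  0.102 ]
[array([384.1576, 112.9697]), array([373.9772, 340.3852]), array([535.3539, 118.0529]), array([506.1861, 301.3435])]
```

```bash
sed -i 's/H=np.array(\[.7055,-.1906,.102\])/H=np.array([.7070,-.1911,.102])/' k.py; python3 - <<'E'
from k import *
tau=np.radians(25)
for d in (-.05,0,.016): print(togo(tcp(0,tau,d),Rh(tau)))
E
```

```text
(array([-0.0009,  0.0009,  0.0506]), array([-0.0001, -0.0004, -0.0011]))
(array([-0.0009,  0.0009,  0.1006]), array([-0.0001, -0.0004, -0.0011]))
(array([-0.0009,  0.0009,  0.1166]), array([-0.0001, -0.0004, -0.0011]))
```

```bash
python3 -m jog '[[0,0.001,0.025,0,0,0,-0.3],[-0.001,0.001,0.05,0,0,0,-0.3],[-0.001,0.001,0.07,0,0,0,-0.3],[-0.001,0.001,0.09,0,0,0,-0.3],[-0.001,0.001,0.105,0,0,0,-0.3],[-0.001,0.001,0.117,0,0,0,-0.3],[-0.001,0.001,0.117,0,0,0,-0.3],[-0.001,0.001,0.117,0,0,0,-0.3]]'
python3 - <<'E'
from k import *
w=snap('wrist','pics/w10.png')
s=snap('side','pics/s10.png')
a=s['image'][:,:,::-1][120:320,190:430]
cv2.imwrite('pics/s10c.png',cv2.resize(a,None,fx=3,fy=3,interpolation=2))
E
```

```text
time_s: 12.6
ee_pos: [0.4902, -0.1702, 0.1136]
eef_rot: [2.705, -0.002, 1.474]
force: [-1.0, 0.0, -1.2]
grip_width: 0.0329
```

View pics/w10.png

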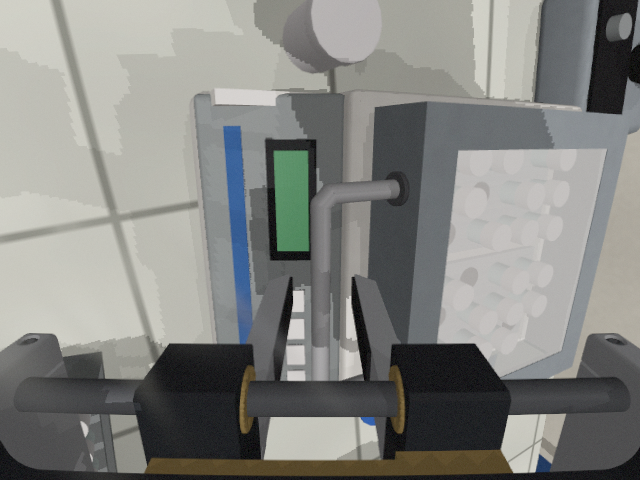

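View pics/s10c.png

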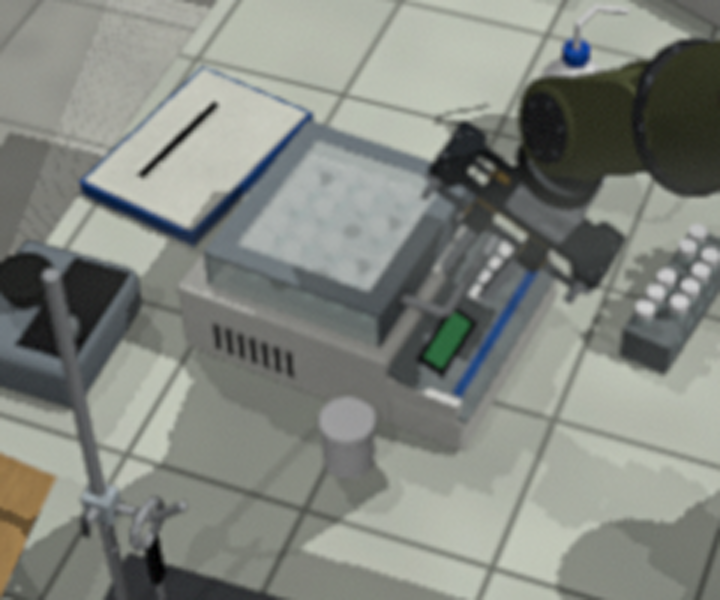

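Bar lies between the fingers in the wrist view (column ≈322, fingertips at 285 and 360). Closing gently.

```bash
python3 -m jog '[[0,0,0,0,0,0,-0.6],[0,0,0,0,0,0,-0.95],[0,0,0,0,0,0,-0.95],[0,0,0,0,0,0,-0.95],[0,0,0,0,0,0,-0.95]]' 25
python3 - <<'E'
from k import *
p,M,s=pose();print(s['force'],s['grip_width'],p-.019*M[:,2],bar(0), (p-bar(0))@M)
q=s['qpos'];d=(p-bar(0))@M
for th,tau in [(3,25),(6,24),(9,23),(12,22),(15,21),(18,20),(21,19),(24,18),(27,17),(30,16),(33,15),(36,14),(39,13),(42,12),(45,11),(48,10),(51,9),(54,8),(57,7),(60,6)]:
    Rt=Rh(np.radians(tau)); pp=bar(np.radians(th))+d[2]*Rt[:,2]; q,e=ik(pp,Rt,q); print(th,tau,*togo(pp,Rt),q if th%15==0 else '',round(e,5))
E
```

```text
time_s: 13.2
ee_pos: [0.4893, -0.1704, 0.1137]
eef_rot: [2.706, -0.001, 1.475]
force: [-11.2, -1.1, 5.7]
grip_width: 0.009
[-11.2286  -1.0745   5.6855] 0.008960156976050836 [ 0.4813 -0.1697  0.1309] [ 0.483  -0.1698  0.128 ] [-0.0001 -0.0003  0.0156]
3 25 [ 0.0001  0.0068 -0.0099] [-0.0006 -0.0005 -0.0011]  0.0
6 24 [ 0.0001  0.0135 -0.0195] [ 0.0105 -0.0005 -0.0011]  0.0
9 23 [ 0.0001  0.0207 -0.0287] [ 0.0216 -0.0005 -0.0011]  0.0
12 22 [ 0.0001  0.0283 -0.0376] [ 0.0327 -0.0005 -0.0011]  0.0
15 21 [ 0.0002  0.0365 -0.046 ] [ 0.0438 -0.0005 -0.0011] [-0.464   0.1043  1.8865  0.1786  0.8151 -0.4697] 0.0
18 20 [ 0.0002  0.045  -0.0539] [ 0.0549 -0.0005 -0.0011]  0.0
21 19 [ 0.0002  0.0539 -0.0614] [ 0.066  -0.0005 -0.0011]  0.0
24 18 [ 0.0002  0.0633 -0.0684] [ 0.0772 -0.0005 -0.0011]  0.0
27 17 [ 0.0002  0.073  -0.0749] [ 0.0883 -0.0006 -0.0011]  0.0
30 16 [ 0.0003  0.083  -0.0808] [ 0.0994 -0.0006 -0.0011] [-0.4269  0.151   1.6892  0.1044  1.0391 -0.3729] 0.0
33 15 [ 0.0003  0.0933 -0.0863] [ 0.1105 -0.0006 -0.0011]  0.0
36 14 [ 0.0003  0.1038 -0.0911] [ 0.1216 -0.0006 -0.0011]  0.0
39 13 [ 0.0003  0.1146 -0.0954] [ 0.1327 -0.0006 -0.0011]  0.0
42 12 [ 0.0004  0.1256 -0.0991] [ 0.1438 -0.0006 -0.0011]  0.0
45 11 [ 0.0004  0.1368 -0.1023] [ 0.1549 -0.0006 -0.0011] [-0.3893  0.2567  1.4513  0.0584  1.2502 -0.3076] 0.0
48 10 [ 0.0004  0.1482 -0.1048] [ 0.166  -0.0006 -0.0011]  0.0
51 9 [ 0.0004  0.1596 -0.1067] [ 0.1772 -0.0006 -0.0011]  0.0
54 8 [ 0.0004  0.1712 -0.108 ] [ 0.1883 -0.0006 -0.001 ]  0.0
57 7 [ 0.0005  0.1827 -0.1087] [ 0.1994 -0.0007 -0.001 ]  0.0
60 6 [ 0.0005  0.1943 -0.1088] [ 0.2105 -0.0007 -0.001 ] [-0.355   0.4115  1.1718  0.0271  1.4572 -0.2617] 0.0
```

```bash
python3 -m jog '[[0,0.0022,-0.0033,0,0,0,-0.95],[0,0.0045,-0.0066,0,0,0,-0.95],[0,0.0068,-0.0099,0,0,0,-0.95],[0,0.01,-0.0147,0.005,0,0,-0.95],[0,0.0135,-0.0195,0.01,0,0,-0.95],[0,0.017,-0.0242,0.016,0,0,-0.95],[0,0.0207,-0.0287,0.022,0,0,-0.95],[0,0.0283,-0.0376,0.033,0,0,-0.95],[0,0.0365,-0.046,0.044,0,0,-0.95],[0,0.045,-0.0539,0.055,0,0,-0.95],[0,0.0539,-0.0614,0.066,0,0,-0.95],[0,0.0585,-0.065,0.0715,0,0,-0.95],[0,0.0633,-0.0684,0.077,0,0,-0.95],[0,0.0633,-0.0684,0.077,0,0,-0.95]]' 30
cat > hood.py <<'E'
from k import *
p,M,s=pose();d=.0156
b=p-d*M[:,2];v=b-H;x,z=v@X,v[2]
th=np.arctan2(z,-x)-np.arctan2(.026,.225)
print('theta',np.degrees(th),'rad err',np.hypot(x,z)-np.hypot(.225,.026),'lat',v@Y,'tau',np.degrees(np.arctan2(M[:,2]@X,-M[2,2])),'F',s['force'],'grip',s['grip_width'])
E
python3 hood.py
python3 - <<'E'
from k import *
p,M,s=pose()
for th,tau in [(24,18),(27,17),(30,16),(33,15),(36,14),(39,13),(42,12),(45,11),(48,10),(51,9),(54,8),(57,7),(58.5,6.5),(59.5,6),(60,6)]:
    Rt=Rh(np.radians(tau)); pp=bar(np.radians(th))+.0156*Rt[:,2];print(th,tau,*togo(pp,Rt))
w=snap('wrist','pics/w11.png')
s=snap('side','pics/s11.png')
a=s['image'][:,:,::-1][100:300,190:430]
cv2.imwrite('pics/s11c.png',cv2.resize(a,None,fx=3,fy=3,interpolation=2))
E
```

```text
time_s: 14.6
ee_pos: [0.5172, -0.1733, 0.2036]
eef_rot: [2.829, -0.001, 1.475]
force: [-16.8, 0.2, 7.2]
grip_width: 0.0092
theta 24.197393563687275 rad err 0.0010326689534877476 lat -0.0002499459621253912 tau 17.886320478409928 F [-16.8493   0.1512   7.2001] grip 0.00918660166635477
24 18 [0.0002 0.0001 0.0013] [-0.0013 -0.0004 -0.0009]
27 17 [ 0.0003  0.0089 -0.0063] [ 0.0098 -0.0004 -0.0009]
30 16 [ 0.0003  0.0181 -0.0135] [ 0.021  -0.0004 -0.0009]
33 15 [ 0.0003  0.0277 -0.0201] [ 0.0321 -0.0004 -0.0009]
36 14 [ 0.0003  0.0376 -0.0263] [ 0.0432 -0.0004 -0.0009]
39 13 [ 0.0003  0.0478 -0.0318] [ 0.0543 -0.0004 -0.0009]
42 12 [ 0.0003  0.0582 -0.0369] [ 0.0654 -0.0004 -0.0008]
45 11 [ 0.0004  0.069  -0.0414] [ 0.0765 -0.0005 -0.0008]
48 10 [ 0.0004  0.0799 -0.0453] [ 0.0876 -0.0005 -0.0008]
51 9 [ 0.0004  0.091  -0.0486] [ 0.0987 -0.0005 -0.0008]
54 8 [ 0.0004  0.1023 -0.0513] [ 0.1098 -0.0005 -0.0008]
57 7 [ 0.0004  0.1137 -0.0534] [ 0.121  -0.0005 -0.0008]
58.5 6.5 [ 0.0004  0.1195 -0.0542] [ 0.1265 -0.0005 -0.0008]
59.5 6 [ 0.0004  0.1233 -0.0547] [ 0.1321 -0.0005 -0.0008]
60 6 [ 0.0004  0.1252 -0.0549] [ 0.1321 -0.0005 -0.0008]
```

View pics/s11c.png

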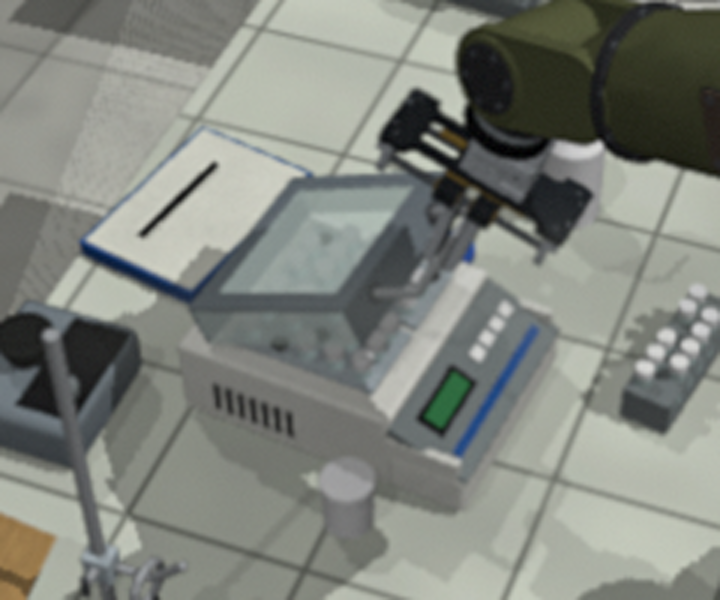

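View pics/w11.png

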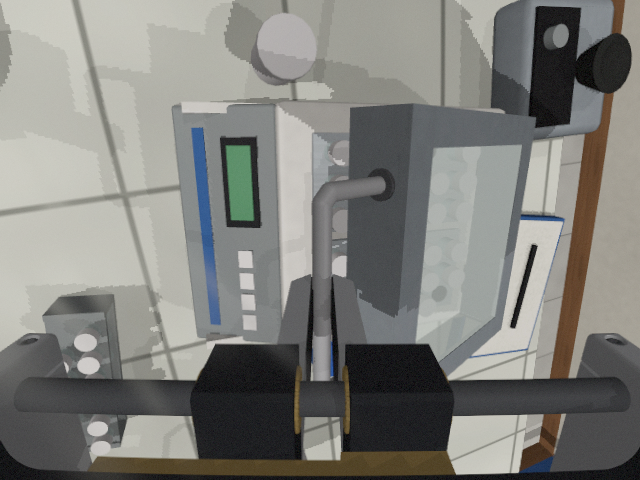

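```bash
python3 -m jog '[[0,0.002,-0.002,0.002,0,0,-0.95],[0,0.008,-0.0077,0.01,0,0,-0.95],[0,0.0172,-0.0148,0.021,0,0,-0.95],[0,0.0268,-0.0214,0.032,0,0,-0.95],[0,0.0368,-0.0276,0.043,0,0,-0.95],[0,0.047,-0.0331,0.054,0,0,-0.95],[0,0.0575,-0.0382,0.065,0,0,-0.95],[0,0.0683,-0.0427,0.0765,0,0,-0.95],[0,0.0735,-0.0447,0.082,0,0,-0.95],[0,0.0775,-0.046,0.086,0,0,-0.95],[0,0.0793,-0.0466,0.0876,0,0,-0.95],[0,0.0793,-0.0466,0.0876,0,0,-0.95]]'
python3 hood.py
python3 - <<'E'
from k import *
for th,tau in [(48,10),(51,9),(54,8),(57,7),(58.5,6.5),(59.5,6),(60,6)]:
    Rt=Rh(np.radians(tau)); pp=bar(np.radians(th))+.0156*Rt[:,2];print(th,tau,*togo(pp,Rt))
s=snap('side','pics/s12.png')
a=s['image'][:,:,::-1][80:280,190:430]
cv2.imwrite('pics/s12c.png',cv2.resize(a,None,fx=3,fy=3,interpolation=2))
E
```

```text
time_s: 15.9
ee_pos: [0.5778, -0.1793, 0.273]
eef_rot: [2.966, -0.0, 1.474]
force: [-7.2, -0.6, 5.0]
grip_width: 0.0087
theta 48.019004816947664 rad err 0.0021471197409201614 lat -0.000527746530942742 tau 10.033848063742173 F [-7.1589 -0.6076  4.9521] grip 0.008700422683657729
48 10 [0.0005 0.0008 0.002 ] [ 0.0004  0.     -0.0009]
51 9 [ 0.0005  0.0114 -0.0028] [ 0.0115 -0.     -0.0009]
54 8 [ 0.0006  0.0222 -0.0071] [ 0.0226 -0.     -0.0009]
57 7 [ 0.0006  0.0332 -0.0107] [ 0.0337 -0.     -0.0009]
58.5 6.5 [ 0.0006  0.0388 -0.0123] [ 0.0393 -0.     -0.0009]
59.5 6 [ 0.0006  0.0425 -0.0133] [ 0.0448 -0.     -0.0009]
60 6 [ 0.0006  0.0444 -0.0138] [ 0.0448 -0.     -0.0009]
```

View pics/s12c.png

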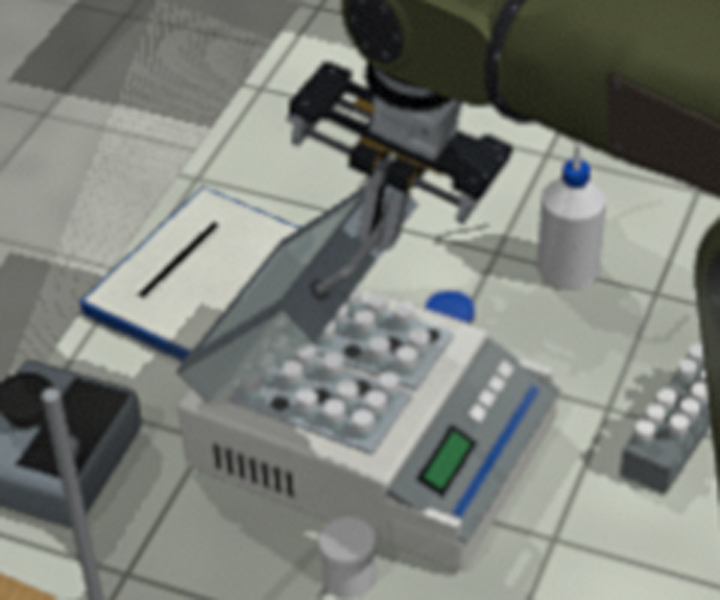

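```bash
python3 -m jog '[[0,0.003,-0.0013,0.003,0,0,-0.95],[0,0.0115,-0.005,0.0115,0,0,-0.95],[0,0.0172,-0.0073,0.017,0,0,-0.95],[0,0.0222,-0.0092,0.0226,0,0,-0.95],[0,0.028,-0.011,0.028,0,0,-0.95],[0,0.033,-0.0128,0.034,0,0,-0.95],[0,0.0385,-0.0144,0.039,0,0,-0.95],[0,0.042,-0.0155,0.044,0,0,-0.95],[0,0.044,-0.016,0.045,0,0,-0.95],[0,0.044,-0.016,0.045,0,0,-0.95],[0,0.044,-0.016,0.045,0,0,-0.95]]'
python3 hood.py
python3 - <<'E'
from k import *
s=snap('side','pics/s13.png');snap('wrist','pics/w13.png');t=snap('top','pics/t13.png')
a=s['image'][:,:,::-1][70:320,150:400]
cv2.imwrite('pics/s13c.png',cv2.resize(a,(600,600),interpolation=2))
E
```

```text
time_s: 17.05
ee_pos: [0.6181, -0.1833, 0.2964]
eef_rot: [3.037, -0.0, 1.474]
force: [-3.8, -3.4, 3.3]
grip_width: 0.0094
theta 60.000975960921174 rad err 0.0021978920719870343 lat -0.0007037684244349546 tau 5.9990506798297405 F [-3.8141 -3.4025  3.2536] grip 0.009369368977016103
```

View pics/s13c.png

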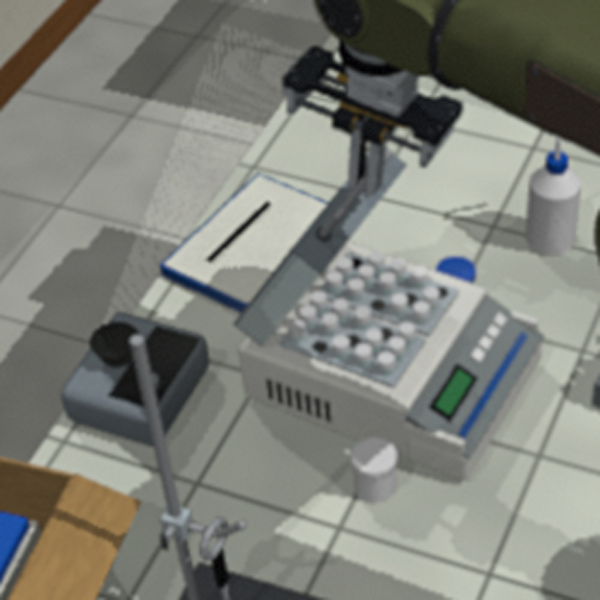

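View pics/t13.png

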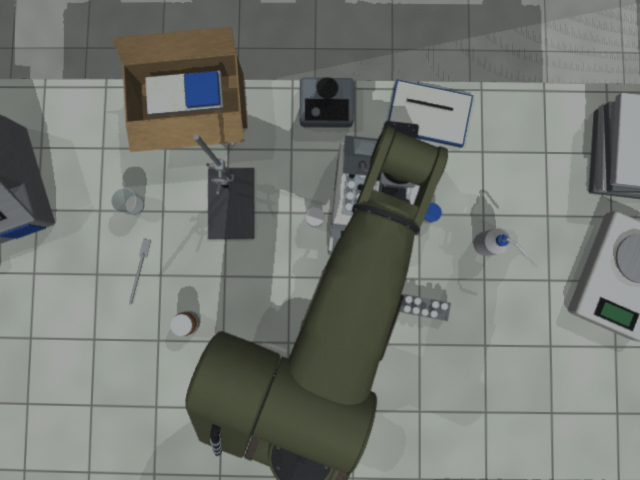

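View pics/w13.png

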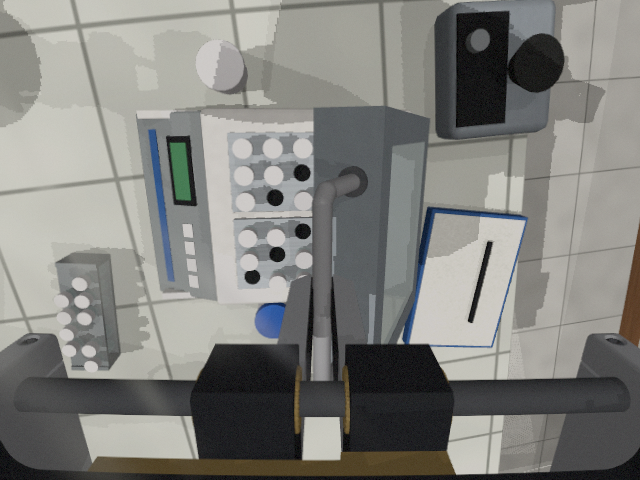

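```bash
python3 - <<'E'
from k import *
w=load('pics/w13.png');s=load('pics/side0.png')
def P(x,y,z,th): return H+Y*y+X*(x*np.cos(th)+z*np.sin(th))+Z*(-x*np.sin(th)+z*np.cos(th))
for d in (56,58,60,62,64):
    th=np.radians(d); print(d,[proj(w,P(x,.1,z,th)) for x,z in ((-.18,.043),(-.18,0),(0,.043))],proj(w,P(-.18,.053,.026,th)),proj(w,P(-.225,.053,.026,th)))
a=cv2.imread('pics/side0.png');b=cv2.imread('pics/s13.png')
cv2.imwrite('pics/f.png',cv2.resize(b[230:320,190:310],None,fx=6,fy=6,interpolation=2))
E
python3 hood.py
```

```text
56 [array([362.0222, 103.6828]), array([295.3207, 106.401 ]), array([429.7386, 116.5421])] [333.5017 187.0878] [293.4627 199.2996]
58 [array([373.8817, 103.4856]), array([304.3796, 106.0259]), array([430.0227, 116.6025])] [343.6313 187.591 ] [308.182  200.3097]
60 [array([385.9308, 103.3299]), array([313.8555, 105.6715]), array([430.2507, 116.6631])] [354.0316 188.0519] [323.5605 201.2539]
62 [array([398.1138, 103.2176]), array([323.7243, 105.341 ]), array([430.4231, 116.7238])] [364.6636 188.4678] [339.5314 202.1237]
64 [array([410.3725, 103.1502]), array([333.9573, 105.0371]), array([430.5402, 116.7846])] [375.4848 188.8358] [356.0162 202.911 ]
theta 59.964494270519275 rad err 0.002186900697670968 lat -0.0006938633444120035 tau 5.983021469183942 F [-3.235  -3.2688  2.4751] grip 0.00867748913707153
```

View pics/f.png

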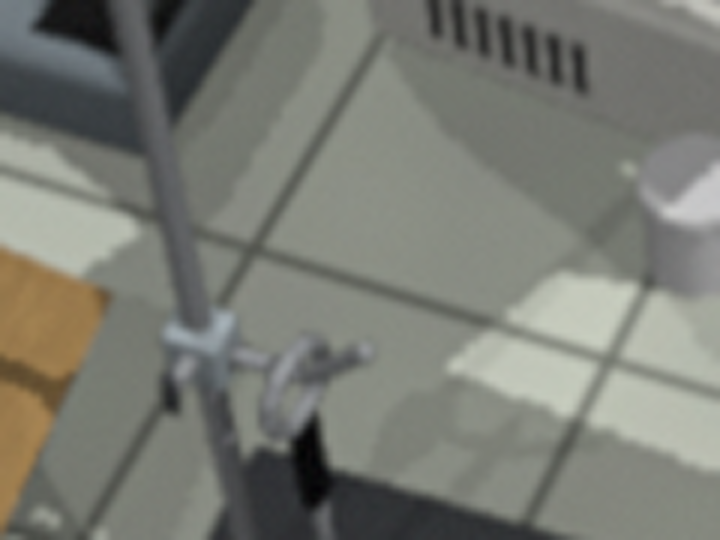

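```bash
python3 -m jog '[[0,0,0,0,0,0,-0.95],[0,0,0,0,0,0,-0.95],[0,0,0,0,0,0,-0.95],[0,0,0,0,0,0,-0.95],[0,0,0,0,0,0,-0.95],[0,0,0,0,0,0,-0.95]]' 35
python3 hood.py; python3 -c "
from station import ctrl; print(ctrl.hand_in())"
```

```text
time_s: 17.8
ee_pos: [0.618, -0.1833, 0.2963]
eef_rot: [3.037, -0.0, 1.474]
force: [-3.4, -2.6, 2.9]
grip_width: 0.0091
theta 59.96855235478848 rad err 0.0021920438390950203 lat -0.0007069364597673492 tau 5.985463584782293 F [-3.4006 -2.568   2.8587] grip 0.009119665416230386
the job is handed in; nothing more can be done
None
```

The lifter is hanging by its ring on the stand's hook, released. The hood is open at 60 degrees, and the gripper is still holding its bar at 35 N. I handed the job in at 17.8 s.

**Last checks:**
- **Hood angle:** the arm pose gives 59.97 degrees, and the hood's corners in the wrist picture match 60 degrees. The angle did not change over the last 0.6 s.
- **Forces:** the readings I took peaked at about 18 N at the wrist, during the lift, and had settled to about 5 N at the end.
- **Lifter:** the final side picture shows the ring threaded on the hook with the handle hanging below it, slightly yawed.
- **Other objects:** pots, glassware, rack and spatula look unmoved in the pictures. I compared them by eye and did not measure them.

**One disagreement:** the bar's measured radius from the hinge ended about 2 mm larger than my model. That could be a small error in the hinge position or a slight slip of the bar in the fingers, and it is worth at most about 0.5 degrees.

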